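# Pack the ear-mould order, heaviest lowest

### The job

Pack this order into the open frosted case, heaviest lowest: first lay all the tan stone casts side by side flat on the case's floor, then set the blue-grey deck by its grip level on top of the casts, handle up and roughly centred in the case, and last pluck all the pink ear moulds from the pocket tray and lay them side by side on the deck's plate. Spread the casts so that the deck is carried level, leave the brass disc in its pocket, and do not disturb the other things on the bench.

Things in the scene. Friction and masses are not known exactly. Their poses are not given: they have to be found in the camera images.
- case: open frosted-plastic carrying case, fixed to the bench: outside 140 (its x) by 192 (its y) by 58 mm high, walls and floor 4 mm thick (inside 132 by 184 mm); a thin lip seen at the rim sticks out 6 mm and cannot be touched. Origin at the centre of its underside, z up; its inner floor is at z = 4 mm
- tray: grey pocket tray, fixed: 110 (its x) by 162 (its y) by 15 mm high, with six square pockets 28 mm wide and 7 mm deep (pocket floor 8 mm above the bench) in two rows of three, at x = -26, 26 and y = -52, 0, 52 mm. Origin at the centre of its underside. It stands on the left or the right of the bench, the stone casts on the other side
- deck_grip (a point): the grip bar of the loose blue-grey plastic deck (about 100 g). The deck is a plate 116 (its x) by 168 (its y) by 4 mm with a 3 mm wide rim that stands 6 mm above the plate; over its middle, along y, runs a bar 12 (x) by 60 (y) by 12 (z) mm on two 10 mm wide posts at y = -26 and 26 mm. This point is the bar's centre: 32 mm above the deck's underside, 28 mm above the upper face of the plate; bar top at 38 mm. Axes of the deck, z up
- cast_a_mid (a point): centre of a loose tan dental-stone cast, a heavy block (about 0.15 kg) 40 (its x) by 50 (its y) by 28 mm (its z), same shape either way up, with a dark inlay on the top; stands on a thin green sheet on the bench at z = 0. Two or three casts are present (absent: None)
- cast_b_mid (a point): centre of a loose tan dental-stone cast, a heavy block (about 0.15 kg) 40 (its x) by 50 (its y) by 28 mm (its z), same shape either way up, with a dark inlay on the top; stands on a thin green sheet on the bench at z = 0. Two or three casts are present (absent: None)
- cast_c_mid (a point): centre of a loose tan dental-stone cast, a heavy block (about 0.15 kg) 40 (its x) by 50 (its y) by 28 mm (its z), same shape either way up, with a dark inlay on the top; stands on a thin green sheet on the bench at z = 0. Two or three casts are present (absent: None)
- mould_1_mid (a point): centre of the bean-shaped body of a small loose pink acrylic ear mould (12 g), body 20 (its x) by 16 (its y) by 18 mm (its z), with a small canal stub 6 mm high on top that cannot be touched; starts upright in a pocket of the tray, its underside 8 mm above the bench and its upper 11 mm standing above the tray's face, its x and y within about 0.2 rad of the tray's. Four or five are present (absent: None)
- mould_2_mid (a point): centre of the bean-shaped body of a small loose pink acrylic ear mould (12 g), body 20 (its x) by 16 (its y) by 18 mm (its z), with a small canal stub 6 mm high on top that cannot be touched; starts upright in a pocket of the tray, its underside 8 mm above the bench and its upper 11 mm standing above the tray's face, its x and y within about 0.2 rad of the tray's. Four or five are present (absent: None)
- mould_3_mid (a point): centre of the bean-shaped body of a small loose pink acrylic ear mould (12 g), body 20 (its x) by 16 (its y) by 18 mm (its z), with a small canal stub 6 mm high on top that cannot be touched; starts upright in a pocket of the tray, its underside 8 mm above the bench and its upper 11 mm standing above the tray's face, its x and y within about 0.2 rad of the tray's. Four or five are present (absent: None)
- mould_4_mid (a point): centre of the bean-shaped body of a small loose pink acrylic ear mould (12 g), body 20 (its x) by 16 (its y) by 18 mm (its z), with a small canal stub 6 mm high on top that cannot be touched; starts upright in a pocket of the tray, its underside 8 mm above the bench and its upper 11 mm standing above the tray's face, its x and y within about 0.2 rad of the tray's. Four or five are present (absent: None)
- mould_5_mid (a point): centre of the bean-shaped body of a small loose pink acrylic ear mould (12 g), body 20 (its x) by 16 (its y) by 18 mm (its z), with a small canal stub 6 mm high on top that cannot be touched; starts upright in a pocket of the tray, its underside 8 mm above the bench and its upper 11 mm standing above the tray's face, its x and y within about 0.2 rad of the tray's. Four or five are present (absent: None)
- disc: brass disc 20 mm across and 5 mm thick that lies in one pocket of the tray, below the tray's face; not part of the order, leave it. Origin under its centre
- gel_pot: bystander: yellowish clear pot, 56 mm across, 52 mm high, origin under its centre
- wax_jar: bystander: amber glass jar with metal cap, 46 mm across, 50 mm high, origin under its centre
- rest: bystander: grey handpiece rest, 45 by 85 by 42 mm high, origin under its centre
- scraper: bystander: screwdriver-like scraper lying on the bench, origin near its middle
Things that resemble listed ones, but are neither listed nor needed, are in the scene too. What is shaped like the part that bears cast_c_mid but turquoise is not meant.

How it is judged:
On the way, in this order (a step that is already met when the one before it is completed fails the run):
1. all casts lie flat on the floor of the case (x of cast_a_mid in the frame of case between -0.056 and 0.056 m and y of cast_a_mid in the frame of case between -0.085 and 0.085 m and z of cast_a_mid in the frame of case between 0.013 and 0.0225 m and angle between the z axis of each of cast_a_mid, cast_b_mid, cast_c_mid and the z axis of case, either way round below 0.12 rad and x of cast_b_mid in the frame of case between -0.056 and 0.056 m and y of cast_b_mid in the frame of case between -0.085 and 0.085 m and z of cast_b_mid in the frame of case between 0.013 and 0.0225 m and x of cast_c_mid in the frame of case between -0.056 and 0.056 m and y of cast_c_mid in the frame of case between -0.085 and 0.085 m and z of cast_c_mid in the frame of case between 0.013 and 0.0225 m), for 0.2 s.
2. the deck lies level on the casts in the case (all of step 1 and x of deck_grip in the frame of case between -0.02 and 0.02 m and y of deck_grip in the frame of case between -0.02 and 0.02 m and z of deck_grip in the frame of case between 0.059 and 0.07 m and angle between deck_grip's own z axis and vertical below 0.1 rad), for 0.2 s.
3. all ear moulds are on the deck in the case (x of mould_1_mid in the frame of deck_grip between -0.056 and 0.056 m and y of mould_1_mid in the frame of deck_grip between -0.082 and 0.082 m and z of mould_1_mid in the frame of deck_grip between -0.024 and -0.008 m and x of mould_2_mid in the frame of deck_grip between -0.056 and 0.056 m and y of mould_2_mid in the frame of deck_grip between -0.082 and 0.082 m and z of mould_2_mid in the frame of deck_grip between -0.024 and -0.008 m and x of mould_3_mid in the frame of deck_grip between -0.056 and 0.056 m and y of mould_3_mid in the frame of deck_grip between -0.082 and 0.082 m and z of mould_3_mid in the frame of deck_grip between -0.024 and -0.008 m and x of mould_4_mid in the frame of deck_grip between -0.056 and 0.056 m and y of mould_4_mid in the frame of deck_grip between -0.082 and 0.082 m and z of mould_4_mid in the frame of deck_grip between -0.024 and -0.008 m and x of mould_5_mid in the frame of deck_grip between -0.056 and 0.056 m and y of mould_5_mid in the frame of deck_grip between -0.082 and 0.082 m and z of mould_5_mid in the frame of deck_grip between -0.024 and -0.008 m and x of deck_grip in the frame of case between -0.02 and 0.02 m and y of deck_grip in the frame of case between -0.02 and 0.02 m and z of deck_grip in the frame of case between 0.059 and 0.07 m and angle between deck_grip's own z axis and vertical below 0.1 rad), for 0.2 s.
At the end, for the whole second after the job is handed in: Every cast lies flat (0.12 rad, either way up) on the case's floor; the deck lies on the casts, handle up, level (0.1 rad), its grip within 20 mm of the case's middle along x and y and 59 to 70 mm above its underside; every ear mould lies on the deck's plate, not on another mould (all of step 1 and all of step 3); the robot touches nothing.
It fails at once if the disc is disturbed (moved more than 25 mm) (distance of disc from where it was at the start of the episode above 0.025 m).
It fails at once if the gel_pot is disturbed (moved more than 40 mm) (distance of gel_pot from where it was at the start of the episode above 0.04 m).
It fails at once if the wax_jar is disturbed (moved more than 40 mm) (distance of wax_jar from where it was at the start of the episode above 0.04 m).
It fails at once if the rest is disturbed (moved more than 40 mm) (distance of rest from where it was at the start of the episode above 0.04 m).
It fails at once if the scraper is disturbed (moved more than 40 mm) (distance of scraper from where it was at the start of the episode above 0.04 m).
Of cast_a, cast_b, cast_c only 2 to 3 are there at a start; the rules pass over those that are not, and their reading is None.
Of mould_1, mould_2, mould_3, mould_4, mould_5 only 4 to 5 are there at a start; the rules pass over those that are not, and their reading is None.
At some moment in a run one of cast_a, cast_b, cast_c may be knocked a few centimetres aside while the robot is not near it.
Once in a run the grip may slacken for a moment while it holds something.
It also fails if it takes over 210 s, if anything falls off the work surface, if the arm or the gripper's body presses on something with over 40 N, if the wrist force passes 120 N, or if a joint passes its speed limit or range.

### The arm

A 7-joint arm with a two-finger parallel gripper is mounted at the origin on the work surface. World frame = base frame: x ahead of the robot, y to its left, z up, the work surface at z = 0. Lengths are in m, angles in rad, forces in N, time in s.
With the tool pointing down it reaches from about 0.425 to 0.875 m from the base axis. Payload 4.7 kg.
Tool frame: the origin (TCP) lies on the centre line of the jaws, within the pads' length; the fingertips stand 22 mm ahead of it and the grasp point (between the pads) lies 3 mm ahead of it; z points along the fingers, y is the direction in which the jaws open and shut (so a half turn about z gives the same grasp; the last joint's range is limited). The gripper opens to 87 mm and grips with 3 to 60 N. Pads are 19 mm wide; open, the fingers measure 117 mm over their backs; the gripper's body (75 mm by 190 mm) begins 51 mm behind the grasp point.
Start: joints at [-1.202, 0.321, -0.07, 1.45, 0.023, 1.371, -0.057], TCP at [0.226, 0.61, 0.245] pointing down, gripper open.
Joint ranges: [-2.86, 2.86], [-0.3, 2.09], [-1.38, 1.24], [0.06, 2.45], [-1.56, 4.7], [0.09, 2.05], [-2.69, 2.69]. Speed limits (rad/s): [2.57, 2.57, 3.14, 3.14, 3.14, 3.14, 3.14].

### API

Orientations are given as a rotation vector (axis times angle).
In Python, from bench import ctrl, imaging, close_job, finder gives the robot as it stands. The module is installed in compiled form; this text tells all that it offers.
- The arm moves only by the shell command python3 -m jog 'ROWS' [FORCE]. ROWS is JSON, a list that holds one entry, the list of rows, each a list of 7 numbers: the shift along the tool's x, y, z in cm, then the turn, a rotation vector about the tool's x, y, z in degrees, then the finger opening in cm, from 0 to 8.7. In form: [[[dx, dy, dz, ax, ay, az, claw], ...]]. A call has 1 to 12 rows; each row shifts and turns the commanded pose from where the row before left it, along the tool's axes as they then stand; what a row does not reach is not made up. A row lasts 1/10 s, in which the tool goes at most 50 mm and 8.59 degrees, less where a joint would pass 70% of its speed; a pose out of reach is approached as far as the arm can. A call is refused whole if a number of a shift passes 5 or a number of a turn 8.59, either way. A call with a gripper value outside its range is refused whole. The fingers move at their own pace and stop on an object; FORCE is the grip in N (left out, the last holds). Time passes only in rows, so rows that do not move let the fingers close. It gives the time, the measured TCP pose, the force and the opening at its end, in the units of the state.
- ctrl.get_state(): the state, without advancing time (a new reading comes with each control period).
- imaging.get_image(name): name is "scene" or "top"; returns a dict with "frame" (384x512x3 uint8, red, green, blue), "intrinsics" (3x3 intrinsics, pixels), "pose" (4x4, takes a point from camera to world coordinates). Camera axes: x right, y down, z forward; pixel columns grow to the right and rows downward; lengths in m; the calibration is good to about 2 mm. A picture is of the moment at which its call begins. There is no depth.
- close_job(): hands the job in, once; it reports no verdict.
Trained networks look in the newest picture that a camera, given by its name, has taken for a name from the list of things; names that differ only in an ending like _2 or _b are one class to them, and where a whole thing is asked for, a point or a joint stands for the part that bears it (a point fixed in the world has none). Each returns a list of dicts, best first, with "conf" (0 to 1); they miss things now and then, are a little off and sometimes report something else, mostly with a low value. They report only what shows in the picture. A call takes as long as a camera call. They do not tell look-alikes from the thing itself.
- finder.trace(label, camera): "region" (384x512 bool, what is visible of it) and "point" ([row, column] as shares, 0 to 1, of the picture: columns of its width, rows of its height, amid what is visible of it).
- finder.spot_point(label, camera): "point" ([row, column] as shares, 0 to 1, of the picture: columns of its width, rows of its height: a listed point, or the origin of a listed thing).
The state is a dict: "time": time; "joint_positions": joint angles; "qd": joint speeds; "joint_torque": joint torques, N m; "position": TCP position; "tool_rot": TCP orientation; "ft_force": force on the tool from outside, world axes, zero at the start; "torque": the same for the moment, N m; "grip_width": opening from 0.0 (shut) to 1.0 (fully open).
Only numpy, scipy, OpenCV 4.12 (cv2) and the standard library are available. Lean on these libraries where they do the work, as an engineer would, in place of code of your own. Each camera call takes 0.05 s, during which the arm holds its last target. There are 200 camera calls.

## Working session

There is one attempt and no reset: what is moved stays moved. The work goes in short steps, Python scripts to look and compute and a shell command to move; the robot and the scene stay as the last step left them, time stands still between calls to the robot, and variables do not carry over. Pictures are saved under pics/ and viewed, about 12 in all and at most 16, crops included, and the job is handed in when it is done.

```bash
mkdir -p pics; cat > h.py <<'E'
import numpy as np, cv2
from bench import ctrl, imaging, finder
from scipy.spatial.transform import Rotation as R
def shot(cam,fn=None):
    d=imaging.get_image(cam)
    if fn: cv2.imwrite('pics/'+fn,cv2.cvtColor(d['frame'],cv2.COLOR_RGB2BGR))
    return d
def w(d,uv,z):
    K=np.array(d['intrinsics']);T=np.array(d['pose'])
    r=T[:3,:3]@np.linalg.inv(K)@[uv[0],uv[1],1]; o=T[:3,3]
    return o+r*(z-o[2])/r[2]
def px(d,p):
    K=np.array(d['intrinsics']);T=np.array(d['pose'])
    c=K@(T[:3,:3].T@(np.array(p)-T[:3,3])); return c[:2]/c[2]
def st():
    s=ctrl.get_state(); M=R.from_rotvec(s['tool_rot']).as_matrix()
    print('t',round(s['time'],2),'p',np.round(s['position'],4),'x',np.round(M[:,0],3),'z',np.round(M[:,2],3),'g',round(s['grip_width']*87,1),'F',np.round(s['ft_force'],1))
    return s
E
python3 - <<'E'
from h import *
st()
for c in('top','scene'):
    d=shot(c,c+'0.png'); print(c,np.round(d['pose'],3).tolist(),np.round(d['intrinsics'],1).tolist())
    for l in('case','tray','deck_grip','cast_a_mid','mould_1_mid','disc'):
        z=dict(case=0,tray=0,deck_grip=.032,cast_a_mid=.014,mould_1_mid=.017,disc=.008)[l]
        for f in finder.spot_point(l,c):
            p=f['point'];uv=(p[1]*512,p[0]*384); print(l,round(f['conf'],2),np.round(uv,1),np.round(w(d,uv,z),3))
E
```

```text
t 0.0 p [0.2257 0.609  0.2435] x [-0.938  0.347 -0.   ] z [-0.001 -0.002 -1.   ] g 87.3 F [-0.2  0.9 -0.4]
top [[0.011, -0.992, 0.126, 0.371], [-1.0, -0.01, 0.004, 0.067], [-0.003, -0.126, -0.992, 1.238], [0.0, 0.0, 0.0, 1.0]] [[434.4, 0.0, 257.6], [0.0, 434.4, 195.4], [0.0, 0.0, 1.0]]
case 0.74 [275.8 155.8] [0.645 0.021 0.   ]
tray 0.73 [391.7 193.7] [ 0.538 -0.313  0.   ]
deck_grip 0.91 [292.7 221.1] [ 0.454 -0.026  0.032]
cast_a_mid 0.51 [196.6 209.6] [0.485 0.244 0.014]
mould_1_mid 0.6 [217.3 266.1] [0.328 0.182 0.017]
mould_1_mid 0.55 [370.2 197.4] [ 0.524 -0.246  0.017]
disc 0.61 [408.6 184. ] [ 0.565 -0.359  0.008]
scene [[0.729, 0.581, -0.362, 0.957], [0.684, -0.624, 0.377, -0.388], [-0.007, -0.522, -0.853, 1.078], [0.0, 0.0, 0.0, 1.0]] [[442.5, 0.0, 261.5], [0.0, 442.5, 189.1], [0.0, 0.0, 1.0]]
case 0.85 [284.3 235.6] [0.645 0.023 0.   ]
tray 0.93 [164.4 293.5] [ 0.532 -0.301  0.   ]
tray 0.65 [358.3 202.2] [0.728 0.241 0.   ]
tray 0.34 [174.6 274.2] [ 0.512 -0.25   0.   ]
tray 0.15 [186.4 285.3] [ 0.556 -0.249  0.   ]
deck_grip 0.97 [222.3 196.9] [ 0.452 -0.018  0.032]
cast_a_mid 0.75 [292.5 154.1] [0.49  0.233 0.014]
cast_a_mid 0.25 [241.7 137.6] [0.336 0.175 0.014]
mould_1_mid 0.62 [172.1 273.6] [ 0.513 -0.255  0.017]
disc 0.47 [286.5 232.7] [0.646 0.03  0.008]
disc 0.43 [157.6 316.2] [ 0.566 -0.349  0.008]
```

View pics/top0.png

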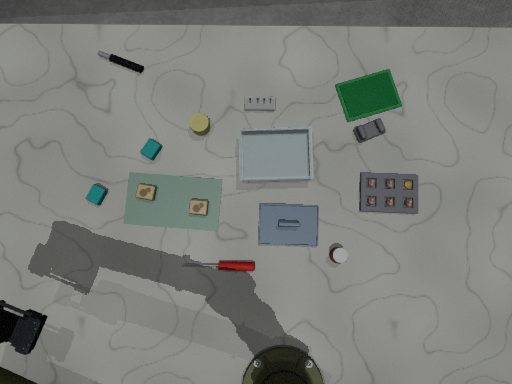

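View pics/scene0.png

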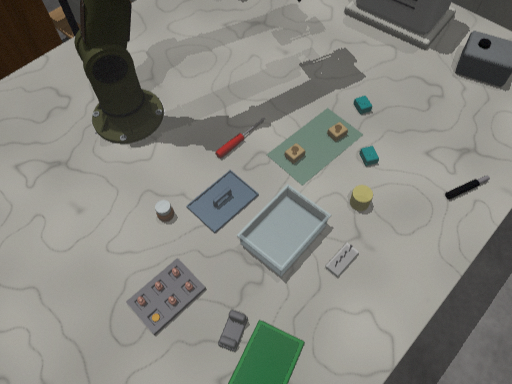

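The top view shows two tan casts on the green sheet at (146,191) and (199,207). The case is at (276,155), the deck at (288,224), and the tray at (389,192) holds 5 moulds, with the disc at (408,184). The turquoise blocks are decoys. Next I fit the known shapes to the outlines in both cameras.

```bash
cat >> h.py <<'E'
from scipy.optimize import minimize
def hull(d,x,y,a,sx,sy,z0,z1):
    c,s=np.cos(a),np.sin(a)
    P=[px(d,[x+c*u*sx/2-s*v*sy/2,y+s*u*sx/2+c*v*sy/2,z]) for u in(-1,1) for v in(-1,1) for z in(z0,z1)]
    return cv2.convexHull(np.array(P,np.float32))
def rend(d,h,S=8,roi=None):
    x0,y0,x1,y1=roi
    m=np.zeros(((y1-y0)*S,(x1-x0)*S),np.uint8)
    q=((h.reshape(-1,2)-[x0,y0]+.5)*S*16).astype(np.int32)
    cv2.fillConvexPoly(m,q,1,shift=4)
    return cv2.resize(m.astype(np.float32),(x1-x0,y1-y0),interpolation=cv2.INTER_AREA)
def fit(d,mask,x,y,a,sx,sy,z0,z1,hi=None):
    """fit box pose to mask in one camera"""
    r,c=np.where(mask); H,W=mask.shape
    roi=(max(c.min()-8,0),max(r.min()-8,0),min(c.max()+9,W),min(r.max()+9,H))
    M=mask[roi[1]:roi[3],roi[0]:roi[2]].astype(np.float32)
    M=cv2.GaussianBlur(M,(3,3),0)
    f=lambda p:float(np.sum((cv2.GaussianBlur(rend(d,hull(d,p[0]/100,p[1]/100,p[2]/5,sx,sy,z0,z1),8,roi),(3,3),0)-M)**2))
    best=None
    for da in (0,.5,1.0,-.5):
        p0=np.array([x*100,y*100,(a+da)*5])
        o=minimize(f,p0,method='Nelder-Mead',options=dict(initial_simplex=[p0,p0+[1,0,0],p0+[0,1,0],p0+[0,0,1]],maxiter=200))
        if best is None or o.fun<best.fun: best=o
    p=best.x; return np.round([p[0]/100,p[1]/100,np.degrees(p[2]/5)],4),round(best.fun,1),int(mask.sum())
def comp(mask,uv,close=1):
    m=cv2.morphologyEx(mask.astype(np.uint8),cv2.MORPH_CLOSE,np.ones((close,close)))
    n,L=cv2.connectedComponents(m); u,v=np.round(uv).astype(int)
    sub=L[max(v-4,0):v+5,max(u-4,0):u+5]; ids=sub[sub>0]
    if len(ids)==0: return m>9
    k=L==np.bincount(ids).argmax()
    cs,_=cv2.findContours(k.astype(np.uint8),cv2.RETR_EXTERNAL,cv2.CHAIN_APPROX_NONE)
    o=np.zeros_like(m); cv2.drawContours(o,cs,-1,1,-1); return o>0
def hsv(d): return cv2.cvtColor(d['frame'],cv2.COLOR_RGB2HSV)
def tan(d):
    h=hsv(d); return (h[...,0]>8)&(h[...,0]<26)&(h[...,1]>70)&(h[...,2]>70)
def tr(l,c,near=None):
    fs=finder.trace(l,c)
    if not fs: return None
    if near is not None: fs.sort(key=lambda f:np.hypot(f['point'][1]*512-near[0],f['point'][0]*384-near[1]))
    return fs[0]['region']
E
python3 - <<'E'
from h import *
for c in('top','scene'):
    d=shot(c); t=tan(d)
    for n,x,y in(('A',.525,.40),('B',.485,.24)):
        uv=px(d,[x,y,.02]) if c=='scene' else {'A':(146,191),'B':(199,207)}[n]
        m=comp(t,uv,3); p=w(d,uv,.02)
        print(c,n,m.sum(), fit(d,m,p[0],p[1],0,.04,.05,0,.028) if m.sum() else hsv(d)[int(uv[1]),int(uv[0])])
    for n,l,x,y,a,sx,sy,z in(('deck','deck_grip',.454,-.02,0,.116,.168,.010),('case','case',.645,.021,0,.152,.204,.058),('tray','tray',.536,-.307,0,.11,.162,.015)):
        for f in finder.trace(l,c):
            print(c,n,round(f['conf'],2),fit(d,comp(f['region'],px(d,[x,y,z])),x,y,a,sx,sy,0 if n!='case' else .0,z) if f['region'][tuple(np.round(px(d,[x,y,z])).astype(int)[::-1])] else np.array(f['point'])*[384,512])
    h=hsv(d); print(h[197:201,370:374,:].tolist() if c=='top' else '')
    im=cv2.imread('pics/%s0.png'%c); cr=im[165:220,350:425] if c=='top' else im[250:335,120:215]
    cv2.imwrite('pics/tray_%s.png'%c,cv2.resize(cr,None,fx=8 if c=='top' else 6,fy=8 if c=='top' else 6,interpolation=cv2.INTER_CUBIC))
E
```

```text
top A 233 (array([  0.5344,   0.3919, -10.9971]), np.float64(29.3), 233)
top B 180 (array([ 0.4921,  0.2385, -5.0304]), np.float64(60.9), 180)
top deck 0.81 (array([ 0.446 , -0.0143, -1.8039]), np.float64(10.7), 2435)
top case 0.96 (array([0.6427, 0.025 , 1.6693]), np.float64(97.1), 4012)
top tray 0.67 (array([ 0.5409, -0.3004, -2.8551]), np.float64(56.5), 2148)
top tray 0.5 [264.3072 232.0896]
[[[7, 71, 97], [6, 74, 89], [6, 70, 87], [3, 27, 85]], [[5, 80, 108], [4, 78, 101], [6, 77, 126], [7, 85, 111]], [[7, 85, 87], [7, 75, 132], [8, 68, 154], [8, 76, 134]], [[9, 88, 99], [5, 80, 121], [7, 74, 141], [6, 78, 125]]]
scene A 164 (array([0.5311, 0.3971, 9.8824]), np.float64(74.9), 164)
scene B 170 (array([ 0.487 ,  0.2468, 14.6662]), np.float64(81.5), 170)
scene deck 0.58 (array([ 0.4462, -0.0159, -0.604 ]), np.float64(13.6), 2235)
scene case 0.66 (array([0.6383, 0.0265, 2.895 ]), np.float64(129.8), 4643)
scene tray 0.67 (array([ 0.5406, -0.3013, -1.5968]), np.float64(9.6), 3013)
scene tray 0.22 [199.7184 361.5232]
```

View pics/tray_top.png

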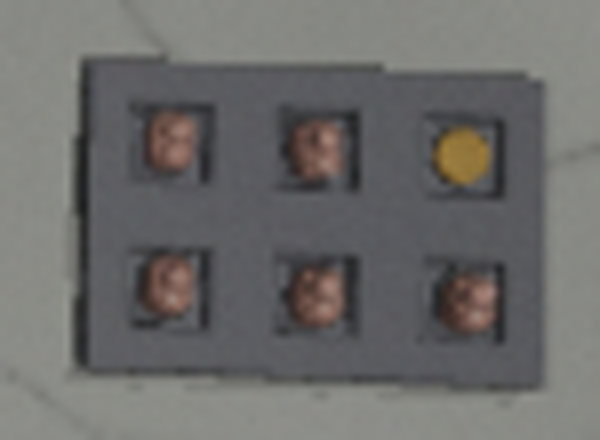

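The tray crop shows five moulds, with the disc in the far right pocket (upper right of the crop). I redo the casts and case using the network masks and check the overlays.

```bash
python3 - <<'E'
from h import *
tiles=[]
for c in('top','scene'):
    d=shot(c); im=cv2.cvtColor(d['frame'],cv2.COLOR_RGB2BGR); big=cv2.resize(im,None,fx=5,fy=5,interpolation=cv2.INTER_CUBIC)
    def draw(h,col): cv2.polylines(big,[((h.reshape(-1,2)+.5)*5).astype(np.int32)],True,col,1)
    for f in finder.trace('cast_a_mid',c):
        p0=w(d,np.array(f['point'])[::-1]*[512,384],.02)
        r=fit(d,f['region'],p0[0],p0[1],0,.04,.05,0,.028); print(c,'cast',round(f['conf'],2),np.round(p0,3),r)
        p=r[0]; draw(hull(d,p[0],p[1],np.radians(p[2]),.04,.05,0,.028),(0,0,255))
    for f in finder.spot_point('cast_a_mid',c): print(' spot',round(f['conf'],2),np.round(w(d,np.array(f['point'])[::-1]*[512,384],.014),4))
    fs=finder.trace('case',c); m=fs[0]['region']; r=fit(d,m,.64,.025,0,.152,.204,.052,.058); print('case lip',r)
    p=(.640,.025,2.3); 
    for sx,sy,z0,z1,col in((.152,.204,.058,.058,(0,0,255)),(.132,.184,.004,.004,(0,255,0)),(.132,.184,.058,.058,(255,0,0))): draw(hull(d,p[0],p[1],np.radians(p[2]),sx,sy,z0,z1),col)
    for n,q in(('c',(.64,.025)),('a',(.505,.32))):
        u=np.round(px(d,[*q,.02])).astype(int); s=(40,30) if n=='c' or 1 else 0
        hw=(45,35); cr=big[(u[1]-hw[1]-5)*5:(u[1]+hw[1])*5,(u[0]-hw[0])*5:(u[0]+hw[0])*5]
        tiles.append(cv2.resize(cr,(400,300)) if n=='x' else cr)
hh=min(t.shape[0] for t in tiles)
o=np.vstack([np.hstack([t[:hh] for t in tiles[:2]]),np.hstack([t[:hh] for t in tiles[2:]])])
cv2.imwrite('pics/ov.png',cv2.resize(o,(800,600)))
E
```

```text
top cast 0.8 [0.486 0.24  0.02 ] (array([ 0.4929,  0.238 , -5.9147]), np.float64(6.4), 277)
 spot 0.57 [0.5415 0.3874 0.014 ]
 spot 0.49 [0.4918 0.2429 0.014 ]
case lip (array([0.6387, 0.0238, 1.8263]), np.float64(18.7), 4018)
scene cast 0.72 [0.498 0.237 0.02 ] (array([ 0.4919,  0.2383, -3.5672]), np.float64(3.5), 289)
 spot 0.67 [0.4891 0.2416 0.014 ]
case lip (array([0.6449, 0.017 , 2.4471]), np.float64(157.2), 4630)
```

View pics/ov.png

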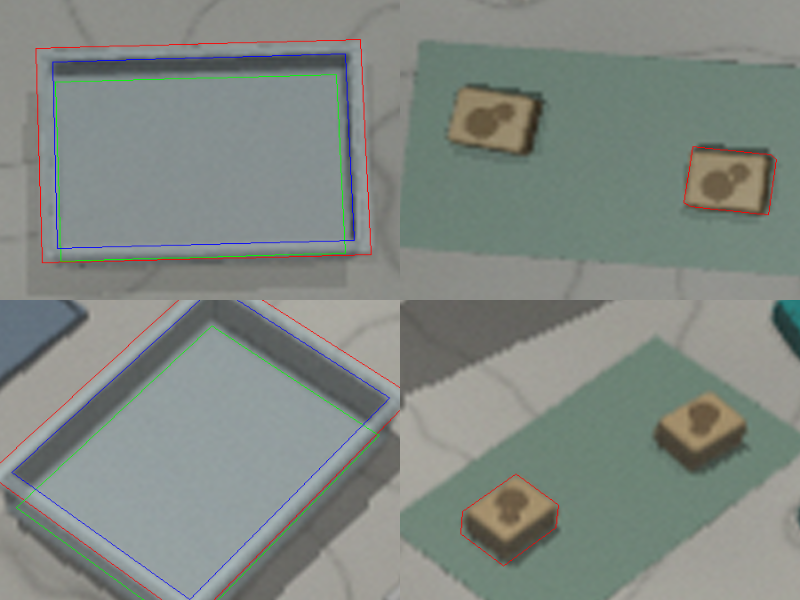

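```bash
cat >> h.py <<'E'
def plan(x,y,jaw,cur=None):
    """jaw: world angle(deg) of jaw axis; prints turn az then shift dx,dy in cm after the turn"""
    s=st(); M=R.from_rotvec(s['tool_rot']).as_matrix(); p=np.array(s['position'])
    a=np.degrees(np.arctan2(M[1,1],M[0,1])); dl=(jaw-a+90)%180-90
    b=np.radians(a+dl); Y=np.array([np.cos(b),np.sin(b)]); X=np.array([Y[1],-Y[0]])*1.0
    X=np.array([Y[1]*-1,Y[0]]) if False else X
    # tool x = y cross z, z=(0,0,-1)
    X=np.cross([*Y,0],[0,0,-1])[:2]
    e=np.array([x,y])-p[:2]
    print('az %.1f | dx %.2f dy %.2f cm | z %.4f j7 %.2f'%(-dl,e@X*100,e@Y*100,p[2],s['joint_positions'][6]))
E
python3 - <<'E'
from h import *
plan(.535,.391,80)
print('from A'); plan(.4924,.238,85)
E
```

```text
t 1.5 p [0.2258 0.6095 0.2446] x [-0.938  0.347  0.   ] z [ 0.  0. -1.] g 86.7 F [-0.2 -0.1  0.1]
az -10.3 | dx -34.24 dy -16.15 cm | z 0.2446 j7 -0.06
from A
t 1.5 p [0.2258 0.6095 0.2446] x [-0.938  0.347  0.   ] z [ 0.  0. -1.] g 86.7 F [-0.2 -0.1  0.1]
az -15.3 | dx -29.79 dy -34.69 cm | z 0.2446 j7 -0.06
```

```bash
python3 -m jog '[[[0,0,0,0,0,-5.15,7.5],[0,0,0,0,0,-5.15,7.5],[-3.8,-1.8,1,0,0,0,7.5],[-3.8,-1.8,1,0,0,0,7.5],[-3.8,-1.8,1,0,0,0,7.5],[-3.8,-1.8,1,0,0,0,7.5],[-3.8,-1.8,1,0,0,0,7.5],[-3.8,-1.8,1,0,0,0,7.5],[-3.8,-1.8,1,0,0,0,7.5],[-3.8,-1.8,1,0,0,0,7.5],[-3.8,-1.75,1,0,0,0,7.5],[0,0,0,0,0,0,7.5]]]' 30
python3 - <<'E'
from h import *
plan(.535,.391,80)
d=shot('scene','s1.png')
for f in finder.spot_point('cast_a_mid','scene'): print(' spot',round(f['conf'],2),np.round(w(d,np.array(f['point'])[::-1]*[512,384],.014),4))
for f in finder.trace('cast_a_mid','scene'):
    p0=w(d,np.array(f['point'])[::-1]*[512,384],.02); print(np.round(p0,3),fit(d,f['region'],p0[0],p0[1],0,.04,.05,0,.028))
E
```

```text
time: 2.7
position: [0.5404, 0.383, 0.1528]
tool_rot: [0.291, 3.126, -0.009]
ft_force: [0.5, -0.0, -1.0]
grip_width: 0.861
t 2.7 p [0.5404 0.383  0.1528] x [-0.983  0.185 -0.003] z [ 0.002 -0.006 -1.   ] g 74.9 F [ 0.5 -0.  -1. ]
az -0.6 | dx 0.67 dy 0.69 cm | z 0.1528 j7 0.75
 spot 0.68 [0.4903 0.2389 0.014 ]
[0.494 0.229 0.02 ] (array([ 0.4929,  0.2386, -1.958 ]), np.float64(6.9), 275)
[0.643 0.032 0.02 ] (array([  0.6823,  -0.0355, -10.2892]), np.float64(3967.9), 4498)
```

```bash
python3 -m jog '[[[0.35,0.35,0,0,0,-0.6,7.5],[0.35,0.35,0,0,0,0,7.5],[0,0,3,0,0,0,7.5],[0,0,3,0,0,0,7.5],[0,0,3,0,0,0,7.5],[0,0,1.5,0,0,0,7.5],[0,0,1,0,0,0,7.5],[0,0,0,0,0,0,7.5]]]' 30
python3 - <<'E'
from h import *
plan(.535,.392,80)
d=shot('scene','s2.png'); im=cv2.imread('pics/s2.png')
u=np.round(px(d,[.52,.35,.03])).astype(int); cv2.imwrite('pics/s2c.png',cv2.resize(im[u[1]-50:u[1]+40,u[0]-60:u[0]+60],None,fx=5,fy=5,interpolation=cv2.INTER_CUBIC))
E
```

```text
time: 3.65
position: [0.5279, 0.3994, 0.0388]
tool_rot: [-0.257, -3.13, 0.001]
ft_force: [0.1, 0.3, 0.5]
grip_width: 0.863
t 3.65 p [0.5279 0.3994 0.0388] x [-0.987  0.163  0.001] z [-0.001 -0.001 -1.   ] g 75.1 F [0.1 0.3 0.5]
az 0.6 | dx -0.82 dy -0.60 cm | z 0.0388 j7 0.75
```

View pics/s2c.png

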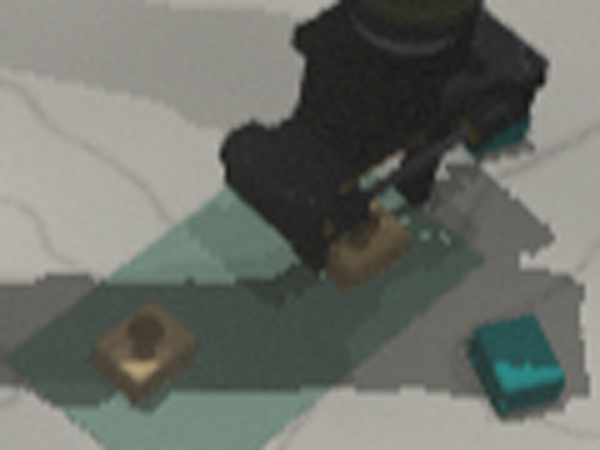

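The gripper straddles the far cast but sits about 8 mm short in x, because my last correction was based on a pose that hadn't settled. I'll fix that, go down, close and lift.

```bash
python3 -m jog '[[[-0.4,-0.3,0,0,0,0,7.5],[-0.4,-0.3,0,0,0,0,7.5],[0,0,0.6,0,0,0,7.5],[0,0,0.65,0,0,0,7.5],[0,0,0,0,0,0,4],[0,0,0,0,0,0,4],[0,0,0,0,0,0,4],[0,0,0,0,0,0,4],[0,0,0,0,0,0,4],[0,0,0,0,0,0,4]]]' 35
python3 -m jog '[[[0,0,-1,0,0,0,4],[0,0,-3,0,0,0,4],[0,0,-4,0,0,0,4],[0,0,-4,0,0,0,4],[0,0,-2,0,0,0,4],[0,0,0,0,0,0,4],[0,0,0,0,0,0,4],[0,0,0,0,0,0,4]]]' 35
python3 - <<'E'
from h import *
a=np.radians(2)
for yy in(.047,-.047):
  plan(.639-np.sin(a)*yy,.0245+np.cos(a)*yy,2.0)
E
```

```text
time: 4.7
position: [0.5357, 0.3918, 0.0272]
tool_rot: [0.258, 3.131, 0.0]
ft_force: [-0.6, 0.4, -1.1]
grip_width: 0.569
time: 5.5
position: [0.5345, 0.391, 0.1648]
tool_rot: [-0.258, -3.128, 0.004]
ft_force: [-0.1, 0.2, -2.3]
grip_width: 0.567
t 5.5 p [0.5345 0.391  0.1648] x [-0.987  0.164  0.003] z [-0.003 -0.002 -1.   ] g 49.4 F [-0.1  0.2 -2.3]
az 78.6 | dx -32.30 dy 9.16 cm | z 0.1648 j7 0.76
t 5.5 p [0.5345 0.391  0.1648] x [-0.987  0.164  0.003] z [-0.003 -0.002 -1.   ] g 49.4 F [-0.1  0.2 -2.3]
az 78.6 | dx -41.70 dy 9.16 cm | z 0.1648 j7 0.76
```

```bash
python3 -m jog '[[[0,0,0,0,0,7.86,4],[0,0,0,0,0,7.86,4],[0,0,0,0,0,7.86,4],[0,0,0,0,0,7.86,4],[0,0,0,0,0,7.86,4],[0,0,0,0,0,7.86,4],[0,0,0,0,0,7.86,4],[0,0,0,0,0,7.86,4],[0,0,0,0,0,7.86,4],[0,0,0,0,0,7.86,4]]]' 35
python3 -m jog '[[[-3.8,0.8,0,0,0,0,4],[-3.8,0.8,0,0,0,0,4],[-3.8,0.8,0,0,0,0,4],[-3.8,0.8,0,0,0,0,4],[-3.8,0.8,0,0,0,0,4],[-3.8,0.8,0,0,0,0,4],[-3.8,0.8,0,0,0,0,4],[-3.8,0.8,0,0,0,0,4],[-3.8,0.8,0,0,0,0,4],[-3.8,0.8,0,0,0,0,4],[-3.7,1.16,0,0,0,0,4]]]' 35
python3 -m jog '[[[0,0,0,0,0,0,4],[0,0,0,0,0,0,4],[0,0,0,0,0,0,4]]]' 35
python3 - <<'E'
from h import *
a=np.radians(2)
yy=-.047
plan(.639-np.sin(a)*yy,.0245+np.cos(a)*yy,2.0)
E
```

```text
time: 6.5
position: [0.5347, 0.3911, 0.1645]
tool_rot: [-2.189, -2.253, 0.006]
ft_force: [-0.1, -0.9, -1.4]
grip_width: 0.57
time: 7.6
position: [0.6404, -0.0234, 0.165]
tool_rot: [-2.181, -2.257, 0.004]
ft_force: [0.7, 0.8, -0.6]
grip_width: 0.57
time: 7.9
position: [0.6408, -0.0201, 0.1655]
tool_rot: [-2.179, -2.259, 0.002]
ft_force: [0.4, 1.0, -1.3]
grip_width: 0.575
t 7.9 p [ 0.6408 -0.0201  0.1655] x [-0.036  0.999  0.001] z [-0.003  0.001 -1.   ] g 50.0 F [ 0.4  1.  -1.3]
az 0.1 | dx -0.24 dy -0.02 cm | z 0.1655 j7 0.16
```

```bash
python3 -m jog '[[[-0.24,0,3,0,0,0,4],[0,0,3.5,0,0,0,4],[0,0,3,0,0,0,4],[0,0,2.5,0,0,0,4],[0,0,1,0,0,0,4],[0,0,0.3,0,0,0,4],[0,0,0.1,0,0,0,4],[0,0,0,0,0,0,4],[0,0,0,0,0,0,4]]]' 35
python3 -c "from h import *; st()"
```

```text
time: 8.8
position: [0.6427, -0.0241, 0.0345]
tool_rot: [2.182, 2.258, 0.003]
ft_force: [0.2, 0.2, -1.6]
grip_width: 0.573
t 8.8 p [ 0.6427 -0.0241  0.0345] x [-0.035  0.999  0.   ] z [ 0.002  0.    -1.   ] g 49.8 F [ 0.2  0.2 -1.6]
```

```bash
python3 -m jog '[[[0,0,0.2,0,0,0,4],[0,0,0.15,0,0,0,4],[0,0,0,0,0,0,4],[0,0,0,0,0,0,6.4],[0,0,0,0,0,0,6.4],[0,0,0,0,0,0,6.4]]]' 35
python3 -m jog '[[[0,0,-2,0,0,0,6.4],[0,0,-4,0,0,0,6.4],[0,0,-4,0,0,0,6.4],[0,0,-3,0,0,0,6.4],[0,0,0,0,0,0,7.5],[0,0,0,0,0,0,7.5]]]' 35
python3 - <<'E'
from h import *
plan(.4924,.2385,86)
d=shot('scene','s3.png'); im=cv2.imread('pics/s3.png')
for f in finder.spot_point('cast_a_mid','scene'): 
    uv=np.array(f['point'])[::-1]*[512,384]; print(' spot',round(f['conf'],2),np.round(w(d,uv,.014),4),np.round(w(d,uv,.018),4))
d=shot('top')
for f in finder.spot_point('cast_a_mid','top'): 
    uv=np.array(f['point'])[::-1]*[512,384]; print(' spot',round(f['conf'],2),np.round(w(d,uv,.014),4),np.round(w(d,uv,.018),4))
E
```

```text
time: 9.4
position: [0.6418, -0.0242, 0.0296]
tool_rot: [2.183, 2.259, 0.0]
ft_force: [0.0, -0.1, -0.8]
grip_width: 0.713
time: 10.0
position: [0.642, -0.0242, 0.1602]
tool_rot: [2.182, 2.259, 0.002]
ft_force: [-0.9, 0.2, -0.6]
grip_width: 0.83
t 10.0 p [ 0.642  -0.0242  0.1602] x [-0.034  0.999  0.   ] z [ 0.001  0.    -1.   ] g 72.2 F [-0.9  0.2 -0.6]
az -84.0 | dx 16.76 dy 25.16 cm | z 0.1602 j7 0.17
 spot 0.59 [0.4946 0.2305 0.014 ] [0.4963 0.2281 0.018 ]
 spot 0.38 [ 0.5626 -0.3603  0.014 ] [ 0.562  -0.3589  0.018 ]
```

```bash
python3 -m jog '[[[0,0,0,0,0,-8.4,7.5],[0,0,0,0,0,-8.4,7.5],[0,0,0,0,0,-8.4,7.5],[0,0,0,0,0,-8.4,7.5],[0,0,0,0,0,-8.4,7.5],[0,0,0,0,0,-8.4,7.5],[0,0,0,0,0,-8.4,7.5],[0,0,0,0,0,-8.4,7.5],[0,0,0,0,0,-8.4,7.5],[0,0,0,0,0,-8.4,7.5]]]' 35
python3 -m jog '[[[2.1,3.15,0,0,0,0,7.5],[2.1,3.15,0,0,0,0,7.5],[2.1,3.15,0,0,0,0,7.5],[2.1,3.15,0,0,0,0,7.5],[2.1,3.15,0,0,0,0,7.5],[2.1,3.15,0,0,0,0,7.5],[2.1,3.15,0,0,0,0,7.5],[2.1,3.1,0,0,0,0,7.5],[0,0,0,0,0,0,7.5],[0,0,0,0,0,0,7.5],[0,0,0,0,0,0,7.5]]]' 35
python3 - <<'E'
from h import *
d=shot('scene','s4.png')
for f in finder.spot_point('cast_a_mid','scene'): 
    uv=np.array(f['point'])[::-1]*[512,384]; print(' spot',round(f['conf'],2),np.round(w(d,uv,.014),4),np.round(w(d,uv,.018),4))
for f in finder.trace('cast_a_mid','scene'):
    p0=w(d,np.array(f['point'])[::-1]*[512,384],.02); print(np.round(p0,3),fit(d,f['region'],p0[0],p0[1],0,.04,.05,0,.028))
plan(.4924,.2385,86)
E
```

```text
time: 11.2
position: [0.641, -0.0242, 0.1581]
tool_rot: [-0.101, -3.138, 0.0]
ft_force: [-0.4, -0.3, -0.1]
grip_width: 0.86
time: 12.3
position: [0.4922, 0.237, 0.159]
tool_rot: [-0.113, -3.139, 0.002]
ft_force: [0.4, -0.9, -0.1]
grip_width: 0.862
 spot 0.68 [0.4841 0.2307 0.014 ] [0.4859 0.2284 0.018 ]
[0.496 0.233 0.02 ] (array([ 0.4924,  0.2378, -5.5865]), np.float64(3.4), 288)
t 12.45 p [0.4925 0.237  0.1593] x [-0.997  0.073  0.   ] z [-0.    -0.001 -1.   ] g 75.2 F [ 0.3 -0.  -0.6]
az -0.2 | dx 0.02 dy 0.15 cm | z 0.1593 j7 1.01
```

View pics/s4.png

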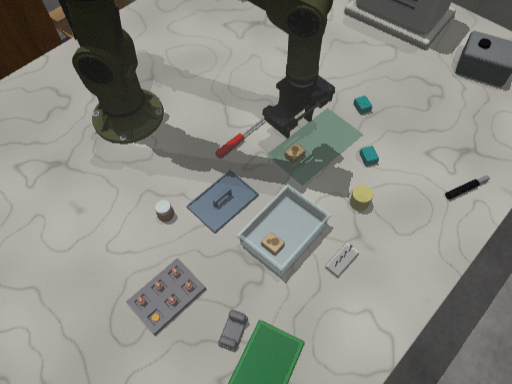

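Cast A lies in the case at (273,243) and cast B is untouched at (295,153). Now I pick B.

```bash
python3 -m jog '[[[0,0.1,3,0,0,0,7.5],[0,0,3.5,0,0,0,7.5],[0,0,3.5,0,0,0,7.5],[0,0,2,0,0,0,7.5],[0,0,1,0,0,0,7.5],[0,0,0.3,0,0,0,7.5],[0,0,0,0,0,0,7.5],[0,0,0,0,0,0,4],[0,0,0,0,0,0,4],[0,0,0,0,0,0,4],[0,0,0,0,0,0,4],[0,0,0,0,0,0,4]]]' 35
python3 -m jog '[[[0,0,0,0,0,0,4],[0,0,-1,0,0,0,4],[0,0,-3,0,0,0,4],[0,0,-4,0,0,0,4],[0,0,-4,0,0,0,4],[0,0,-2,0,0,0,4],[0,0,0,0,0,0,4],[0,0,0,0,0,0,4],[0,0,0,0,0,0,4]]]' 35
python3 - <<'E'
from h import *
a=np.radians(2); yy=.047
plan(.639-np.sin(a)*yy,.0245+np.cos(a)*yy,2.0)
E
```

```text
time: 13.65
position: [0.4921, 0.2397, 0.0271]
tool_rot: [0.11, 3.139, 0.001]
ft_force: [-0.4, -0.3, 2.5]
grip_width: 0.575
time: 14.55
position: [0.4906, 0.2388, 0.1646]
tool_rot: [-0.11, -3.137, 0.003]
ft_force: [-0.3, 0.2, -1.0]
grip_width: 0.574
t 14.55 p [0.4906 0.2388 0.1646] x [-0.998  0.07   0.003] z [-0.003 -0.002 -1.   ] g 49.9 F [-0.3  0.2 -1. ]
az 84.0 | dx -17.24 dy 14.08 cm | z 0.1646 j7 1.01
```

```bash
python3 -m jog '[[[0,0,0,0,0,8.4,4],[0,0,0,0,0,8.4,4],[0,0,0,0,0,8.4,4],[0,0,0,0,0,8.4,4],[0,0,0,0,0,8.4,4],[0,0,0,0,0,8.4,4],[0,0,0,0,0,8.4,4],[0,0,0,0,0,8.4,4],[0,0,0,0,0,8.4,4],[0,0,0,0,0,8.4,4]]]' 35
python3 -m jog '[[[-2.9,2.35,0,0,0,0,4],[-2.9,2.35,0,0,0,0,4],[-2.9,2.35,0,0,0,0,4],[-2.9,2.35,0,0,0,0,4],[-2.9,2.35,0,0,0,0,4],[-2.74,2.33,0,0,0,0,4],[0,0,0,0,0,0,4],[0,0,0,0,0,0,4],[0,0,0,0,0,0,4]]]' 35
python3 - <<'E'
from h import *
a=np.radians(2); yy=.047
plan(.639-np.sin(a)*yy,.0245+np.cos(a)*yy,2.0)
E
```

```text
time: 15.55
position: [0.4907, 0.2389, 0.1644]
tool_rot: [-2.189, -2.252, 0.006]
ft_force: [-0.2, -0.3, -0.8]
grip_width: 0.569
time: 16.45
position: [0.6372, 0.0734, 0.165]
tool_rot: [-2.179, -2.259, 0.003]
ft_force: [0.0, 0.3, -2.9]
grip_width: 0.572
t 16.45 p [0.6372 0.0734 0.165 ] x [-0.036  0.999  0.001] z [-0.003  0.    -1.   ] g 49.8 F [ 0.   0.3 -2.9]
az 0.1 | dx -0.20 dy 0.01 cm | z 0.1650 j7 -0.03
```

```bash
python3 -m jog '[[[-0.2,0,3,0,0,0,4],[0,0,3.5,0,0,0,4],[0,0,3,0,0,0,4],[0,0,2.5,0,0,0,4],[0,0,1,0,0,0,4],[0,0,0.3,0,0,0,4],[0,0,0.15,0,0,0,4],[0,0,0,0,0,0,4],[0,0,0,0,0,0,4],[0,0,0,0,0,0,4]]]' 35
python3 -c "from h import *; st()"
```

```text
time: 17.45
position: [0.6392, 0.0701, 0.0332]
tool_rot: [2.182, 2.259, 0.003]
ft_force: [0.2, 0.2, -1.1]
grip_width: 0.573
t 17.45 p [0.6392 0.0701 0.0332] x [-0.034  0.999  0.   ] z [ 0.002  0.    -1.   ] g 49.8 F [ 0.2  0.2 -1.1]
```

```bash
python3 -m jog '[[[0,0,0.15,0,0,0,4],[0,0,0.1,0,0,0,4],[0,0,0,0,0,0,4],[0,0,0,0,0,0,6.4],[0,0,0,0,0,0,6.4],[0,0,0,0,0,0,6.4]]]' 35
python3 -m jog '[[[0,0,-2,0,0,0,6.4],[0,0,-4,0,0,0,6.4],[0,0,-4,0,0,0,6.4],[0,0,-3,0,0,0,5],[0,0,0,0,0,0,5],[0,0,0,0,0,0,5]]]' 20
python3 - <<'E'
from h import *
plan(.446,-.015,-1)
for c in('top','scene'):
    d=shot(c,c+'5.png')
    fs=finder.trace('deck_grip',c)
    for f in fs: print(c,round(f['conf'],2),f['region'].sum(),fit(d,f['region'],.446,-.015,0,.116,.168,0,.01))
    for f in finder.spot_point('deck_grip',c): print(' spot',round(f['conf'],2),np.round(w(d,np.array(f['point'])[::-1]*[512,384],.032),4))
    for p in ([.446,-.015,.038],): print(px(d,p))
im=cv2.imread('pics/scene5.png'); t=cv2.imread('pics/top5.png')
a=cv2.resize(im[150:280,175:335],None,fx=3.2,fy=3.2,interpolation=cv2.INTER_CUBIC); cv2.imwrite('pics/c5.png',a)
E
```

```text
time: 18.05
position: [0.6386, 0.07, 0.0295]
tool_rot: [2.183, 2.259, 0.0]
ft_force: [0.1, -0.2, -0.5]
grip_width: 0.71
time: 18.65
position: [0.6389, 0.0701, 0.1602]
tool_rot: [2.182, 2.259, 0.002]
ft_force: [-0.6, -0.5, 0.1]
grip_width: 0.594
t 18.65 p [0.6389 0.0701 0.1602] x [-0.034  0.999  0.   ] z [ 0.002  0.001 -1.   ] g 51.7 F [-0.6 -0.5  0.1]
az 3.0 | dx -8.85 dy -19.14 cm | z 0.1602 j7 -0.03
top 0.88 975 (array([ 0.4466, -0.0155, -1.3244]), np.float64(384.3), 975)
 spot 0.98 [ 0.4521 -0.0224  0.032 ]
[288.86586771 223.73302059]
scene 0.9 2198 (array([ 0.4459, -0.0156, -0.7989]), np.float64(24.7), 2198)
 spot 0.73 [ 0.4551 -0.0208  0.032 ]
[221.32452326 193.90812199]
```

View pics/c5.png

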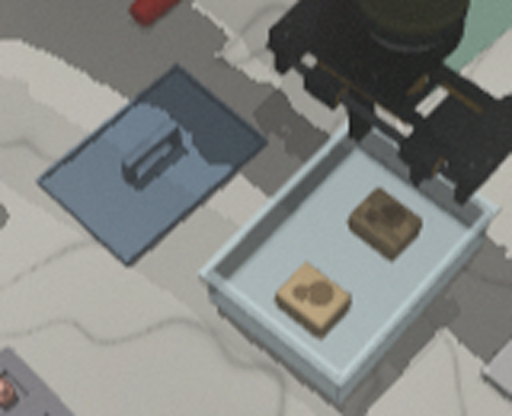

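Both casts lie flat in the case, spread along its length. Next is the deck at (0.446, -0.0155).

```bash
python3 -m jog '[[[-1.1,-2.39,0,0,0,1.5,5],[-1.1,-2.39,0,0,0,1.5,5],[-1.1,-2.39,0,0,0,0,5],[-1.1,-2.39,0,0,0,0,5],[-1.1,-2.39,0,0,0,0,5],[-1.1,-2.39,0,0,0,0,5],[-1.1,-2.39,0,0,0,0,5],[-1.1,-2.39,0,0,0,0,5],[0,0,0,0,0,0,5],[0,0,0,0,0,0,5],[0,0,0,0,0,0,5]]]' 25
python3 -c "
from h import *
plan(.446,-.0155,-1)"
```

```text
time: 20.05
position: [0.4474, -0.016, 0.1596]
tool_rot: [2.24, 2.202, 0.001]
ft_force: [0.8, -0.1, -0.4]
grip_width: 0.576
t 20.05 p [ 0.4474 -0.016   0.1596] x [0.017 1.    0.   ] z [ 0.001  0.    -1.   ] g 50.1 F [ 0.8 -0.1 -0.4]
az 0.0 | dx 0.05 dy -0.14 cm | z 0.1596 j7 -0.06
```

```bash
python3 -m jog '[[[0,-0.1,3,0,0,0,5],[0,0,3.5,0,0,0,5],[0,0,3,0,0,0,5],[0,0,2,0,0,0,5],[0,0,0.9,0,0,0,5],[0,0,0,0,0,0,5],[0,0,0,0,0,0,5],[0,0,0,0,0,0,0.5],[0,0,0,0,0,0,0.5],[0,0,0,0,0,0,0.5],[0,0,0,0,0,0,0.5],[0,0,0,0,0,0,0.5]]]' 30
python3 -m jog '[[[0,0,0,0,0,0,0.5],[0,0,0,0,0,0,0.5],[0,0,0,0,0,0,0.5]]]' 30
python3 -c "
from h import *
st()"
```

```text
time: 21.25
position: [0.4458, -0.0163, 0.0358]
tool_rot: [2.241, 2.201, 0.001]
ft_force: [-0.5, -0.4, 1.2]
grip_width: 0.207
time: 21.55
position: [0.4458, -0.0163, 0.0357]
tool_rot: [2.241, 2.201, 0.0]
ft_force: [-0.9, -0.5, 1.7]
grip_width: 0.137
t 21.55 p [ 0.4458 -0.0163  0.0357] x [0.018 1.    0.   ] z [ 0.  0. -1.] g 11.9 F [-0.9 -0.5  1.7]
```

```bash
python3 -m jog '[[[0,0,-1,0,0,0,0.5],[0,0,-2,0,0,0,0.5],[0,0,-3,0,0,0,0.5],[0,0,-3,0,0,0,0.5],[0,0,-2.5,0,0,-1.5,0.5],[0,0,-1,0,0,-1.5,0.5],[0,0,0,0,0,0,0.5],[0,0,0,0,0,0,0.5],[0,0,0,0,0,0,0.5]]]' 30
python3 - <<'E'
from h import *
plan(.639,.0245,2)
d=shot('scene','s6.png'); im=cv2.imread('pics/s6.png')
cv2.imwrite('pics/c6.png',cv2.resize(im[130:280,150:340],None,fx=3,fy=3,interpolation=cv2.INTER_CUBIC))
E
```

```text
time: 22.45
position: [0.4446, -0.0164, 0.159]
tool_rot: [-2.182, -2.258, 0.004]
ft_force: [-0.0, 1.0, -1.9]
grip_width: 0.131
t 22.45 p [ 0.4446 -0.0164  0.159 ] x [-0.034  0.999 -0.   ] z [-0.003 -0.    -1.   ] g 11.4 F [-0.   1.  -1.9]
az -0.0 | dx 3.41 dy 19.58 cm | z 0.1590 j7 -0.01
```

View pics/c6.png

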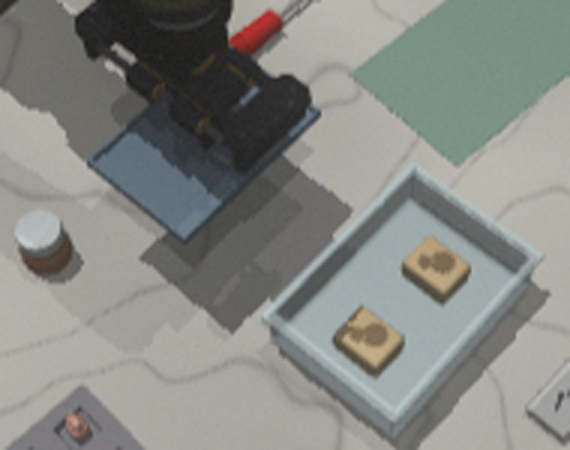

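The deck is lifted and level. Moving it over the case.

```bash
python3 -m jog '[[[0.34,1.96,0,0,0,0,0.5],[0.34,1.96,0,0,0,0,0.5],[0.34,1.96,0,0,0,0,0.5],[0.34,1.96,0,0,0,0,0.5],[0.34,1.96,0,0,0,0,0.5],[0.34,1.96,0,0,0,0,0.5],[0.34,1.96,0,0,0,0,0.5],[0.34,1.96,0,0,0,0,0.5],[0.34,1.96,0,0,0,0,0.5],[0.34,1.96,0,0,0,0,0.5],[0,0,0,0,0,0,0.5],[0,0,0,0,0,0,0.5]]]' 30
python3 -m jog '[[[0,0,0,0,0,0,0.5],[0,0,0,0,0,0,0.5]]]' 30
python3 - <<'E'
from h import *
plan(.639,.0245,2)
d=shot('top','t7.png'); im=cv2.imread('pics/t7.png')
cv2.imwrite('pics/c7.png',cv2.resize(im[115:215,210:340],None,fx=5,fy=5,interpolation=cv2.INTER_CUBIC))
E
```

```text
time: 23.7
position: [0.6394, 0.0241, 0.1589]
tool_rot: [-2.182, -2.258, 0.004]
ft_force: [-0.8, -0.4, -1.4]
grip_width: 0.137
time: 23.9
position: [0.6395, 0.0239, 0.1604]
tool_rot: [-2.183, -2.258, 0.001]
ft_force: [-1.0, 0.3, -0.7]
grip_width: 0.137
t 23.9 p [0.6395 0.0239 0.1604] x [-0.034  0.999  0.   ] z [-0.001  0.    -1.   ] g 11.9 F [-1.   0.3 -0.7]
az -0.1 | dx 0.06 dy -0.05 cm | z 0.1604 j7 0.06
```

View pics/c7.png

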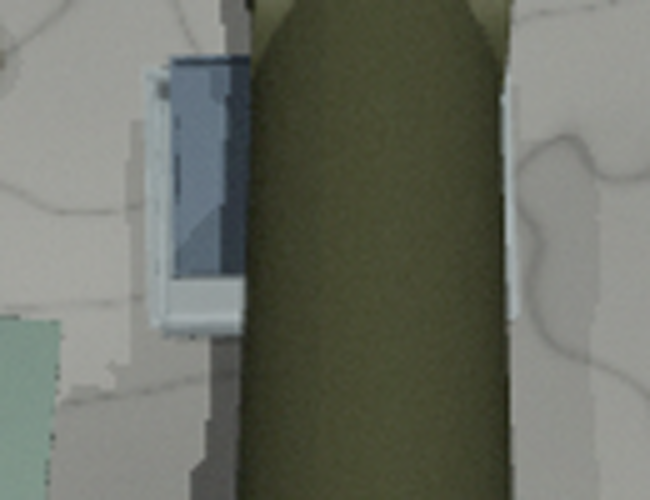

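The deck is aligned with the case (the offset in the view is parallax). Lowering it.

```bash
python3 -m jog '[[[0.05,0,2,0,0,0,0.5],[0,0,2,0,0,0,0.5],[0,0,2,0,0,0,0.5],[0,0,1.5,0,0,0,0.5],[0,0,1,0,0,0,0.5],[0,0,0.3,0,0,0,0.5],[0,0,0.1,0,0,0,0.5],[0,0,0,0,0,0,0.5],[0,0,0,0,0,0,0.5]]]' 30
python3 -m jog '[[[0,0,0.15,0,0,0,0.5],[0,0,0.1,0,0,0,0.5],[0,0,0,0,0,0,0.5],[0,0,0,0,0,0,0.5]]]' 30
python3 -c "
from h import *
st()"
```

```text
time: 24.85
position: [0.641, 0.0249, 0.0725]
tool_rot: [2.182, 2.259, 0.002]
ft_force: [0.6, 0.2, -1.1]
grip_width: 0.135
time: 25.25
position: [0.6403, 0.0249, 0.0691]
tool_rot: [-2.183, -2.259, -0.0]
ft_force: [0.5, -0.4, 0.3]
grip_width: 0.132
t 25.25 p [0.6403 0.0249 0.0691] x [-0.034  0.999  0.   ] z [ 0.  0. -1.] g 11.5 F [ 0.5 -0.4  0.3]
```

```bash
python3 -m jog '[[[0,0,0.1,0,0,0,0.5],[0,0,0.05,0,0,0,0.5],[0,0,0,0,0,0,0.5],[0,0,0,0,0,0,2.5],[0,0,0,0,0,0,2.8],[0,0,0,0,0,0,2.8],[0,0,-1,0,0,0,2.8],[0,0,-3,0,0,0,2.8],[0,0,-4,0,0,0,2.8],[0,0,-2,0,0,0,2.8]]]' 30
python3 - <<'E'
from h import *
st()
# moulds: pink blobs in both cameras; nominal pockets
for c in('top','scene'):
    d=shot(c,c+'8.png'); h=hsv(d); m=((h[...,0]<13)|(h[...,0]>170))&(h[...,1]>55)&(h[...,2]>50)
    n,L,S,C=cv2.connectedComponentsWithStats(m.astype(np.uint8))
    for i in range(1,n):
        if 12<S[i,4]<200:
            p=w(d,C[i],.021)
            if p[1]<-.2 and p[0]>.4: print(c,S[i,4],np.round(C[i],1),np.round(p[:2],4))
    for f in finder.trace('mould_1_mid',c)[:8]: print(' tr',round(f['conf'],2),f['region'].sum(),np.round(w(d,np.array(f['point'])[::-1]*[512,384],.021)[:2],4))
    for f in finder.trace('deck_grip',c)[:1]: print(c,'deck',fit(d,f['region'],.64,.025,0,.116,.168,.032,.042))
a=np.radians(-2.0)
for u in(-.026,.026):
    for v in(-.052,0,.052): print('pocket',u,v,np.round([.5407+np.cos(a)*u-np.sin(a)*v,-.301+np.sin(a)*u+np.cos(a)*v],4))
im=cv2.imread('pics/scene8.png'); cv2.imwrite('pics/c8.png',cv2.resize(im[170:340,120:350],None,fx=3.4,fy=3.4,interpolation=cv2.INTER_CUBIC))
E
```

```text
time: 26.25
position: [0.6421, 0.0247, 0.1721]
tool_rot: [2.181, 2.257, 0.007]
ft_force: [1.0, 0.1, 0.5]
grip_width: 0.32
t 26.25 p [0.6421 0.0247 0.1721] x [-0.034  0.999  0.   ] z [ 0.005  0.001 -1.   ] g 27.8 F [1.  0.1 0.5]
top 37 [370.7 182.2] [ 0.5671 -0.2476]
top 35 [389.  183.2] [ 0.5648 -0.2993]
top 36 [370.5 200. ] [ 0.5163 -0.2461]
top 37 [389.2 201.8] [ 0.5117 -0.2984]
top 38 [407.9 202.5] [ 0.5104 -0.3511]
 tr 0.42 38 [ 0.5187 -0.2466]
top deck (array([0.6392, 0.0268, 0.6382]), np.float64(320.4), 614)
scene 46 [175.1 271.6] [ 0.5161 -0.2471]
scene 49 [158.3 285.4] [ 0.5132 -0.2992]
scene 47 [188.3 285.5] [ 0.5676 -0.2487]
scene 52 [140.8 300.3] [ 0.5108 -0.3526]
scene 51 [171.6 299.8] [ 0.5648 -0.3006]
 tr 0.61 49 [ 0.5185 -0.2504]
scene deck (array([0.6415, 0.0228, 0.9949]), np.float64(401.8), 2244)
pocket -0.026 -0.052 [ 0.5129 -0.3521]
pocket -0.026 0 [ 0.5147 -0.3001]
pocket -0.026 0.052 [ 0.5165 -0.2481]
pocket 0.026 -0.052 [ 0.5649 -0.3539]
pocket 0.026 0 [ 0.5667 -0.3019]
pocket 0.026 0.052 [ 0.5685 -0.2499]
```

View pics/c8.png

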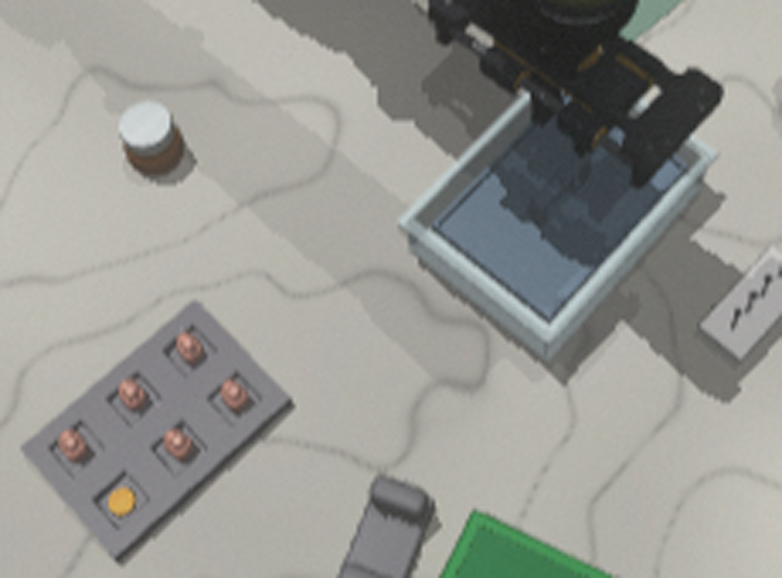

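The deck sits level on the casts in the case. Both cameras agree on the five moulds to within about 2 mm. Starting with mould 1, at (0.567, -0.248).

```bash
python3 -c "
from h import *
plan(.5673,-.248,88)"
```

```text
t 26.55 p [0.6395 0.0249 0.1663] x [-0.034  0.999 -0.   ] z [-0.002 -0.    -1.   ] g 27.9 F [ 0.3 -0.1 -0.9]
az -86.0 | dx 6.26 dy -27.52 cm | z 0.1663 j7 0.06
```

```bash
python3 -m jog '[[[0,0,0,0,0,-8.5,2.8],[0,0,0,0,0,-8.5,2.8],[0,0,0,0,0,-8.5,2.8],[0,0,0,0,0,-8.5,2.8],[0,0,0,0,0,-8.5,2.8],[0,0,0,0,0,-8.5,2.8],[0,0,0,0,0,-8.5,2.8],[0,0,0,0,0,-8.5,2.8],[0,0,0,0,0,-8.5,2.8],[0,0,0,0,0,-8.5,2.8],[0,0,0,0,0,-1,2.8]]]' 15
python3 -m jog '[[[0.7,-3.06,0.5,0,0,0,2.8],[0.7,-3.06,0.5,0,0,0,2.8],[0.7,-3.06,0.5,0,0,0,2.8],[0.7,-3.06,0.5,0,0,0,2.8],[0.7,-3.06,0.5,0,0,0,2.8],[0.7,-3.06,0.5,0,0,0,2.8],[0.7,-3.06,0.5,0,0,0,2.8],[0.7,-3.06,0.5,0,0,0,2.8],[0.7,-3.06,0.5,0,0,0,2.8],[0,0,0,0,0,0,2.8],[0,0,0,0,0,0,2.8],[0,0,0,0,0,0,2.8]]]' 15
python3 -m jog '[[[0,0,2,0,0,0,2.8],[0,0,2,0,0,0,2.8],[0,0,1.5,0,0,0,2.8],[0,0,0,0,0,0,2.8],[0,0,0,0,0,0,2.8],[0,0,0,0,0,0,2.8]]]' 15
python3 -c "
from h import *
plan(.5673,-.248,88)"
```

```text
time: 27.65
position: [0.6395, 0.0248, 0.1658]
tool_rot: [-0.054, -3.138, 0.0]
ft_force: [-0.8, -0.3, 0.1]
grip_width: 0.324
time: 28.85
position: [0.5681, -0.2465, 0.1221]
tool_rot: [-0.055, -3.141, -0.002]
ft_force: [0.7, 0.4, 0.2]
grip_width: 0.319
time: 29.45
position: [0.5686, -0.2482, 0.0687]
tool_rot: [0.055, 3.139, -0.001]
ft_force: [-0.1, 0.3, 0.5]
grip_width: 0.321
t 29.45 p [ 0.5686 -0.2482  0.0687] x [-0.999  0.035 -0.002] z [ 0.002 -0.    -1.   ] g 27.9 F [-0.1  0.3  0.5]
az -0.0 | dx 0.13 dy 0.02 cm | z 0.0687 j7 2.00
```

```bash
python3 -m jog '[[[0.1,0,1.4,0,0,0,2.8],[0,0,1,0,0,0,2.8],[0,0,0,0,0,0,2.8],[0,0,0,0,0,0,2.8],[0,0,0,0,0,0,2.8],[0,0,0,0,0,0,2.8]]]' 15
python3 -c "
from h import *
plan(.5673,-.248,88)
d=shot('scene','s9.png'); im=cv2.imread('pics/s9.png'); cv2.imwrite('pics/c9.png',cv2.resize(im[225:325,125:245],None,fx=5,fy=5,interpolation=cv2.INTER_CUBIC))"
```

```text
time: 30.05
position: [0.567, -0.2483, 0.044]
tool_rot: [0.056, 3.14, -0.0]
ft_force: [-0.4, 0.2, -0.0]
grip_width: 0.323
t 30.05 p [ 0.567  -0.2483  0.044 ] x [-0.999  0.035 -0.001] z [ 0.001 -0.    -1.   ] g 28.1 F [-0.4  0.2 -0. ]
az -0.0 | dx -0.03 dy 0.03 cm | z 0.0440 j7 2.01
```

View pics/c9.png

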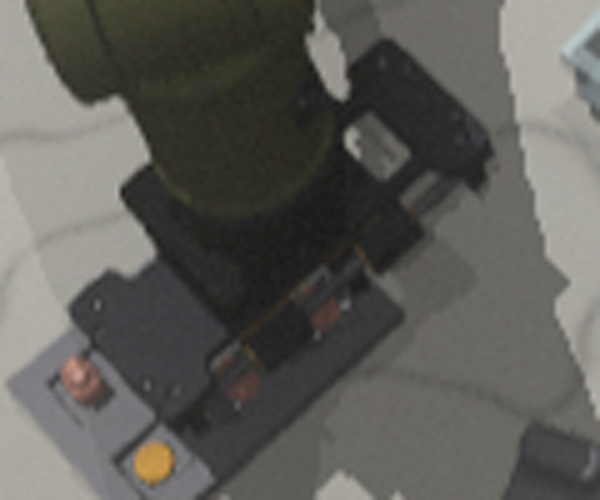

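Mould 1 shows between the fingers at about (325,305) in the crop. Closing on it.

```bash
python3 -m jog '[[[0,0,0.5,0,0,0,2.8],[0,0,0,0,0,0,2.8],[0,0,0,0,0,0,1],[0,0,0,0,0,0,1],[0,0,0,0,0,0,1],[0,0,0,0,0,0,1],[0,0,0,0,0,0,1]]]' 15
python3 -m jog '[[[0,0,-1,0,0,0,1],[0,0,-2,0,0,0,1],[0,0,-3,0,0,0,1],[0,0,-3,0,0,0,1],[0,0,0,0,0,-4,1],[0,0,0,0,0,0,1],[0,0,0,0,0,0,1]]]' 15
python3 -c "
from h import *
plan(.6747,-.0244,92)"
```

```text
time: 30.8
position: [0.5667, -0.2481, 0.0386]
tool_rot: [0.056, 3.141, 0.0]
ft_force: [0.2, -0.5, -0.7]
grip_width: 0.18
time: 31.5
position: [0.5663, -0.248, 0.1285]
tool_rot: [0.052, -3.141, -0.001]
ft_force: [-0.2, -0.4, -0.4]
grip_width: 0.179
t 31.5 p [ 0.5663 -0.248   0.1285] x [-0.999 -0.033  0.   ] z [-0.  0. -1.] g 15.6 F [-0.2 -0.4 -0.4]
az -0.1 | dx -11.61 dy 21.97 cm | z 0.1285 j7 2.05
```

```bash
python3 -m jog '[[[-1.45,2.75,0,0,0,0,1],[-1.45,2.75,0,0,0,0,1],[-1.45,2.75,0,0,0,0,1],[-1.45,2.75,0,0,0,0,1],[-1.45,2.75,0,0,0,0,1],[-1.45,2.75,0,0,0,0,1],[-1.45,2.75,0,0,0,0,1],[-1.45,2.72,0,0,0,0,1],[0,0,0,0,0,0,1],[0,0,0,0,0,0,1],[0,0,0,0,0,0,1],[0,0,0,0,0,0,1]]]' 15
python3 -c "
from h import *
plan(.6747,-.0244,92)"
```

```text
time: 32.7
position: [0.6744, -0.0265, 0.1283]
tool_rot: [0.05, -3.14, 0.001]
ft_force: [-1.5, -0.6, 1.1]
grip_width: 0.179
t 32.7 p [ 0.6744 -0.0265  0.1283] x [-0.999 -0.032  0.001] z [-0.001 -0.001 -1.   ] g 15.6 F [-1.5 -0.6  1.1]
az -0.2 | dx -0.03 dy 0.20 cm | z 0.1283 j7 1.66
```

```bash
python3 -m jog '[[[0,0.2,1.5,0,0,0,1],[0,0,2,0,0,0,1],[0,0,1.5,0,0,0,1],[0,0,0.5,0,0,0,1],[0,0,0,0,0,0,1],[0,0,0,0,0,0,1],[0,0,0,0,0,0,1],[0,0,0,0,0,0,1]]]' 15
python3 -c "
from h import *
plan(.6747,-.0244,92)"
```

```text
time: 33.5
position: [0.6756, -0.0226, 0.0746]
tool_rot: [-0.054, 3.139, 0.0]
ft_force: [-0.1, 0.3, 0.8]
grip_width: 0.181
t 33.5 p [ 0.6756 -0.0226  0.0746] x [-0.999 -0.034 -0.002] z [ 0.002  0.    -1.   ] g 15.7 F [-0.1  0.3  0.8]
az -0.0 | dx 0.10 dy -0.18 cm | z 0.0746 j7 1.66
```

```bash
python3 -m jog '[[[0,0,0.45,0,0,0,1],[0,0,0.15,0,0,0,1],[0,0,0,0,0,0,1],[0,0,0,0,0,0,1]]]' 15
python3 -m jog '[[[0,0,0,0,0,0,2.4],[0,0,0,0,0,0,2.4],[0,0,0,0,0,0,2.4],[0,0,-1,0,0,0,2.4],[0,0,-2,0,0,0,2.4],[0,0,-3,0,0,0,2.4],[0,0,0,0,0,4,2.8],[0,0,0,0,0,0,2.8],[0,0,0,0,0,0,2.8]]]' 15
python3 -c "
from h import *
plan(.5162,-.2466,88)
d=shot('scene','s10.png'); im=cv2.imread('pics/s10.png'); cv2.imwrite('pics/c10.png',cv2.resize(im[170:330,125:345],None,fx=3.4,fy=3.4,interpolation=cv2.INTER_CUBIC))"
```

```text
time: 33.9
position: [0.6749, -0.0225, 0.0675]
tool_rot: [0.054, -3.141, -0.0]
ft_force: [-0.2, 0.1, -0.1]
grip_width: 0.181
time: 34.8
position: [0.6747, -0.0225, 0.1276]
tool_rot: [-0.053, -3.141, -0.0]
ft_force: [0.0, -0.3, 0.3]
grip_width: 0.316
t 34.8 p [ 0.6747 -0.0225  0.1276] x [-0.999  0.034  0.   ] z [-0.  0. -1.] g 27.5 F [ 0.  -0.3  0.3]
az 0.1 | dx 15.06 dy -22.95 cm | z 0.1276 j7 1.59
```

View pics/c10.png

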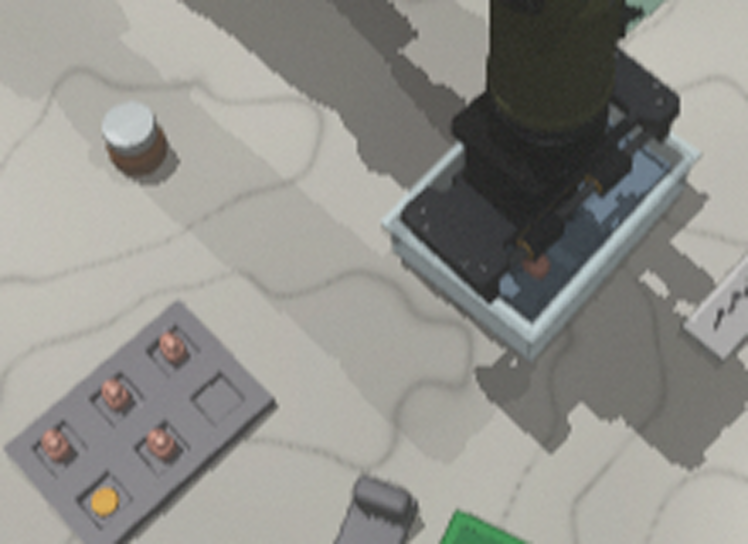

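Mould 1 stands on the plate. Mould 3 is next.

```bash
python3 -m jog '[[[1.67,-2.55,0,0,0,0,2.8],[1.67,-2.55,0,0,0,0,2.8],[1.67,-2.55,0,0,0,0,2.8],[1.67,-2.55,0,0,0,0,2.8],[1.67,-2.55,0,0,0,0,2.8],[1.67,-2.55,0,0,0,0,2.8],[1.67,-2.55,0,0,0,0,2.8],[1.67,-2.55,0,0,0,0,2.8],[1.7,-2.55,0,0,0,0,2.8],[0,0,2,0,0,0,2.8],[0,0,2,0,0,0,2.8],[0,0,2,0,0,0,2.8]]]' 15
python3 -m jog '[[[0,0,1,0,0,0,2.8],[0,0,0,0,0,0,2.8],[0,0,0,0,0,0,2.8],[0,0,0,0,0,0,2.8],[0,0,0,0,0,0,2.8]]]' 15
python3 -c "
from h import *
plan(.5162,-.2466,88)"
```

```text
time: 36.05
position: [0.5157, -0.2467, 0.0664]
tool_rot: [-0.055, -3.14, -0.001]
ft_force: [-0.5, -1.0, 0.4]
grip_width: 0.324
time: 36.55
position: [0.5171, -0.2468, 0.0586]
tool_rot: [0.055, 3.139, -0.001]
ft_force: [-0.0, 0.2, 0.2]
grip_width: 0.322
t 36.55 p [ 0.5171 -0.2468  0.0586] x [-0.999  0.035 -0.002] z [ 0.002 -0.001 -1.   ] g 28.0 F [-0.   0.2  0.2]
az -0.0 | dx 0.09 dy 0.02 cm | z 0.0586 j7 2.02
```

```bash
python3 -m jog '[[[0,0,1,0,0,0,2.8],[0,0,0.9,0,0,0,2.8],[0,0,0,0,0,0,2.8],[0,0,0,0,0,0,2.8],[0,0,0,0,0,0,1],[0,0,0,0,0,0,1],[0,0,0,0,0,0,1],[0,0,0,0,0,0,1],[0,0,0,0,0,0,1]]]' 15
python3 -m jog '[[[0,0,-1,0,0,0,1],[0,0,-2,0,0,0,1],[0,0,-3,0,0,0,1],[0,0,-3,0,0,0,1],[0,0,0,0,0,-4,1],[0,0,0,0,0,0,1],[0,0,0,0,0,0,1]]]' 15
python3 -c "
from h import *
plan(.6073,.0734,92)"
```

```text
time: 37.45
position: [0.5163, -0.2466, 0.0386]
tool_rot: [0.056, 3.141, 0.0]
ft_force: [0.6, -0.4, -1.1]
grip_width: 0.183
time: 38.15
position: [0.516, -0.2464, 0.1286]
tool_rot: [0.052, -3.141, -0.001]
ft_force: [-0.4, 0.2, -0.6]
grip_width: 0.18
t 38.15 p [ 0.516  -0.2464  0.1286] x [-0.999 -0.033  0.   ] z [-0.  0. -1.] g 15.7 F [-0.4  0.2 -0.6]
az -0.1 | dx -10.24 dy 31.64 cm | z 0.1286 j7 2.07
```

```bash
python3 -m jog '[[[-1.02,3.16,0,0,0,0,1],[-1.02,3.16,0,0,0,0,1],[-1.02,3.16,0,0,0,0,1],[-1.02,3.16,0,0,0,0,1],[-1.02,3.16,0,0,0,0,1],[-1.02,3.16,0,0,0,0,1],[-1.02,3.16,0,0,0,0,1],[-1.02,3.16,0,0,0,0,1],[-1.02,3.16,0,0,0,0,1],[-1.05,3.2,0,0,0,0,1],[0,0,0,0,0,0,1],[0,0,0,0,0,0,1]]]' 15
python3 -m jog '[[[0,0,2,0,0,0,1],[0,0,2,0,0,0,1],[0,0,1,0,0,0,1],[0,0,0.5,0,0,0,1],[0,0,0,0,0,0,1],[0,0,0,0,0,0,1],[0,0,0,0,0,0,1]]]' 15
python3 -c "
from h import *
plan(.6073,.0734,92)"
```

```text
time: 39.35
position: [0.607, 0.074, 0.1274]
tool_rot: [0.056, -3.139, 0.001]
ft_force: [-0.9, -0.3, -0.3]
grip_width: 0.179
time: 40.05
position: [0.6084, 0.0731, 0.0746]
tool_rot: [-0.054, 3.139, 0.0]
ft_force: [-0.2, -1.0, 0.5]
grip_width: 0.182
t 40.05 p [0.6084 0.0731 0.0746] x [-0.999 -0.034 -0.002] z [ 0.002  0.    -1.   ] g 15.8 F [-0.2 -1.   0.5]
az -0.0 | dx 0.11 dy 0.03 cm | z 0.0746 j7 1.47
```

```bash
python3 -m jog '[[[0,0,0.45,0,0,0,1],[0,0,0.15,0,0,0,1],[0,0,0,0,0,0,1],[0,0,0,0,0,0,1]]]' 15
python3 -m jog '[[[0,0,0,0,0,0,2.4],[0,0,0,0,0,0,2.4],[0,0,0,0,0,0,2.4],[0,0,-1,0,0,0,2.4],[0,0,-2,0,0,0,2.4],[0,0,-3,0,0,0,2.4],[0,0,0,0,0,4,2.8],[0,0,0,0,0,0,2.8],[0,0,0,0,0,0,2.8]]]' 15
python3 -c "
from h import *
plan(.5125,-.2988,88)"
```

```text
time: 40.45
position: [0.6076, 0.0732, 0.0675]
tool_rot: [0.054, -3.141, -0.0]
ft_force: [-0.0, 0.9, -0.4]
grip_width: 0.183
time: 41.35
position: [0.6074, 0.0732, 0.1276]
tool_rot: [-0.053, -3.141, 0.0]
ft_force: [-0.2, 0.2, 0.0]
grip_width: 0.317
t 41.35 p [0.6074 0.0732 0.1276] x [-0.999  0.034  0.   ] z [-0. -0. -1.] g 27.6 F [-0.2  0.2  0. ]
az 0.1 | dx 8.19 dy -37.50 cm | z 0.1276 j7 1.40
```

```bash
python3 -m jog '[[[0.74,-3.41,0,0,0,0,2.8],[0.74,-3.41,0,0,0,0,2.8],[0.74,-3.41,0,0,0,0,2.8],[0.74,-3.41,0,0,0,0,2.8],[0.74,-3.41,0,0,0,0,2.8],[0.74,-3.41,0,0,0,0,2.8],[0.74,-3.41,0,0,0,0,2.8],[0.74,-3.41,0,0,0,0,2.8],[0.74,-3.41,0,0,0,0,2.8],[0.74,-3.41,0,0,0,0,2.8],[0.79,-3.4,0,0,0,0,2.8],[0,0,0,0,0,0,2.8]]]' 15
python3 -m jog '[[[0,0,2,0,0,0,2.8],[0,0,2,0,0,0,2.8],[0,0,2,0,0,0,2.8],[0,0,1,0,0,0,2.8],[0,0,0,0,0,0,2.8],[0,0,0,0,0,0,2.8],[0,0,0,0,0,0,2.8],[0,0,0,0,0,0,2.8]]]' 15
python3 -c "
from h import *
plan(.5125,-.2988,88)"
```

```text
time: 42.55
position: [0.509, -0.3051, 0.127]
tool_rot: [-0.067, -3.138, 0.005]
ft_force: [-0.3, -0.9, -0.3]
grip_width: 0.318
time: 43.35
position: [0.5133, -0.299, 0.0586]
tool_rot: [0.055, 3.139, -0.001]
ft_force: [-0.7, -0.6, -0.9]
grip_width: 0.318
t 43.35 p [ 0.5133 -0.299   0.0586] x [-0.999  0.035 -0.002] z [ 0.002 -0.001 -1.   ] g 27.7 F [-0.7 -0.6 -0.9]
az -0.0 | dx 0.08 dy 0.02 cm | z 0.0586 j7 2.12
```

```bash
python3 -m jog '[[[0,0,1,0,0,0,2.8],[0,0,0.9,0,0,0,2.8],[0,0,0,0,0,0,2.8],[0,0,0,0,0,0,2.8],[0,0,0,0,0,0,1],[0,0,0,0,0,0,1],[0,0,0,0,0,0,1],[0,0,0,0,0,0,1],[0,0,0,0,0,0,1]]]' 15
python3 -m jog '[[[0,0,-1,0,0,0,1],[0,0,-2,0,0,0,1],[0,0,-3,0,0,0,1],[0,0,-3,0,0,0,1],[0,0,0,0,0,-4,1],[0,0,0,0,0,0,1],[0,0,0,0,0,0,1]]]' 15
python3 -c "
from h import *
plan(.6108,-.0266,92)"
```

```text
time: 44.25
position: [0.5126, -0.2987, 0.0386]
tool_rot: [0.056, 3.141, 0.0]
ft_force: [0.6, -1.2, 0.1]
grip_width: 0.18
time: 44.95
position: [0.5123, -0.2985, 0.1285]
tool_rot: [0.052, -3.141, -0.001]
ft_force: [0.0, -0.5, -1.2]
grip_width: 0.181
t 44.95 p [ 0.5123 -0.2985  0.1285] x [-0.999 -0.033  0.   ] z [-0.  0. -1.] g 15.7 F [ 0.  -0.5 -1.2]
az -0.1 | dx -10.80 dy 26.83 cm | z 0.1285 j7 2.17
```

```bash
python3 -m jog '[[[-1.08,2.68,0,0,0,0,1],[-1.08,2.68,0,0,0,0,1],[-1.08,2.68,0,0,0,0,1],[-1.08,2.68,0,0,0,0,1],[-1.08,2.68,0,0,0,0,1],[-1.08,2.68,0,0,0,0,1],[-1.08,2.68,0,0,0,0,1],[-1.08,2.68,0,0,0,0,1],[-1.08,2.68,0,0,0,0,1],[-1.08,2.7,0,0,0,0,1],[0,0,0,0,0,0,1],[0,0,0,0,0,0,1]]]' 15
python3 -m jog '[[[0,0,2,0,0,0,1],[0,0,2,0,0,0,1],[0,0,1,0,0,0,1],[0,0,0.5,0,0,0,1],[0,0,0,0,0,0,1],[0,0,0,0,0,0,1],[0,0,0,0,0,0,1]]]' 15
python3 -c "
from h import *
plan(.6108,-.0266,92)"
```

```text
time: 46.15
position: [0.6107, -0.0263, 0.1275]
tool_rot: [0.056, -3.139, 0.001]
ft_force: [-0.2, -0.2, -0.3]
grip_width: 0.181
time: 46.85
position: [0.612, -0.0271, 0.0746]
tool_rot: [-0.054, 3.139, 0.0]
ft_force: [-0.1, 0.2, 0.4]
grip_width: 0.184
t 46.85 p [ 0.612  -0.0271  0.0746] x [-0.999 -0.034 -0.002] z [ 0.002  0.    -1.   ] g 16.0 F [-0.1  0.2  0.4]
az -0.0 | dx 0.12 dy 0.05 cm | z 0.0746 j7 1.66
```

```bash
python3 -m jog '[[[0,0,0.45,0,0,0,1],[0,0,0.15,0,0,0,1],[0,0,0,0,0,0,1],[0,0,0,0,0,0,1]]]' 15
python3 -m jog '[[[0,0,0,0,0,0,2.4],[0,0,0,0,0,0,2.4],[0,0,0,0,0,0,2.4],[0,0,-1,0,0,0,2.4],[0,0,-2,0,0,0,2.4],[0,0,-3,0,0,0,2.4],[0,0,0,0,0,4,2.8],[0,0,0,0,0,0,2.8],[0,0,0,0,0,0,2.8]]]' 15
python3 -c "
from h import *
plan(.5648,-.300,88)"
```

```text
time: 47.25
position: [0.6112, -0.0269, 0.0675]
tool_rot: [0.054, -3.141, -0.0]
ft_force: [-0.5, 0.3, 0.3]
grip_width: 0.183
time: 48.15
position: [0.611, -0.0269, 0.1276]
tool_rot: [-0.053, -3.141, -0.0]
ft_force: [0.3, -0.4, -0.2]
grip_width: 0.318
t 48.15 p [ 0.611  -0.0269  0.1276] x [-0.999  0.034  0.   ] z [-0.  0. -1.] g 27.7 F [ 0.3 -0.4 -0.2]
az 0.1 | dx 3.67 dy -27.46 cm | z 0.1276 j7 1.58
```

```bash
python3 -m jog '[[[0.37,-2.75,0,0,0,0,2.8],[0.37,-2.75,0,0,0,0,2.8],[0.37,-2.75,0,0,0,0,2.8],[0.37,-2.75,0,0,0,0,2.8],[0.37,-2.75,0,0,0,0,2.8],[0.37,-2.75,0,0,0,0,2.8],[0.37,-2.75,0,0,0,0,2.8],[0.37,-2.75,0,0,0,0,2.8],[0.37,-2.75,0,0,0,0,2.8],[0.37,-2.71,0,0,0,0,2.8],[0,0,0,0,0,0,2.8],[0,0,0,0,0,0,2.8]]]' 15
python3 -m jog '[[[0,0,2,0,0,0,2.8],[0,0,2,0,0,0,2.8],[0,0,2,0,0,0,2.8],[0,0,1,0,0,0,2.8],[0,0,0,0,0,0,2.8],[0,0,0,0,0,0,2.8],[0,0,0,0,0,0,2.8],[0,0,0,0,0,0,2.8]]]' 15
python3 -c "
from h import *
plan(.5648,-.300,88)
d=shot('scene','s11.png'); im=cv2.imread('pics/s11.png'); cv2.imwrite('pics/c11.png',cv2.resize(im[170:330,125:345],None,fx=3.4,fy=3.4,interpolation=cv2.INTER_CUBIC))"
```

```text
time: 49.35
position: [0.5638, -0.3003, 0.1267]
tool_rot: [-0.057, -3.14, -0.001]
ft_force: [0.0, 0.7, 0.6]
grip_width: 0.319
time: 50.15
position: [0.5653, -0.3004, 0.0588]
tool_rot: [0.055, 3.139, -0.001]
ft_force: [0.5, 0.1, -0.5]
grip_width: 0.325
t 50.15 p [ 0.5653 -0.3004  0.0588] x [-0.999  0.035 -0.002] z [ 0.002 -0.001 -1.   ] g 28.3 F [ 0.5  0.1 -0.5]
az -0.0 | dx 0.05 dy 0.04 cm | z 0.0588 j7 2.09
```

View pics/c11.png

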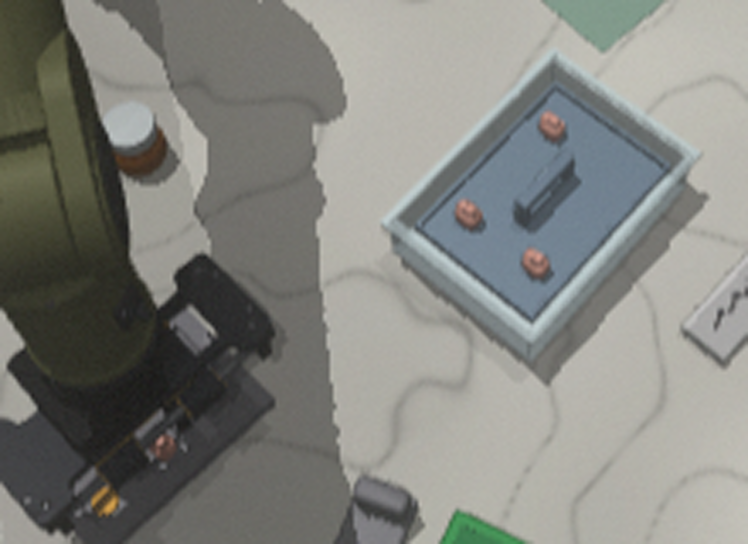

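Three moulds are on the plate and well spread. Mould 2 is between the fingers, so I pick it and place it at the +x, +y slot.

```bash
python3 -m jog '[[[0,0,1,0,0,0,2.8],[0,0,0.9,0,0,0,2.8],[0,0,0,0,0,0,2.8],[0,0,0,0,0,0,2.8],[0,0,0,0,0,0,1],[0,0,0,0,0,0,1],[0,0,0,0,0,0,1],[0,0,0,0,0,0,1],[0,0,0,0,0,0,1]]]' 15
python3 -m jog '[[[0,0,-1,0,0,0,1],[0,0,-2,0,0,0,1],[0,0,-3,0,0,0,1],[0,0,-3,0,0,0,1],[0,0,0,0,0,-4,1],[0,0,0,0,0,0,1],[0,0,0,0,0,0,1]]]' 15
python3 -c "
from h import *
plan(.6713,.0756,92)"
```

```text
time: 51.1
position: [0.5646, -0.3001, 0.0385]
tool_rot: [0.056, 3.141, 0.0]
ft_force: [-0.6, -0.4, -0.3]
grip_width: 0.18
time: 51.8
position: [0.5643, -0.2999, 0.1285]
tool_rot: [0.052, -3.141, -0.001]
ft_force: [-0.5, -0.8, -0.4]
grip_width: 0.181
t 51.8 p [ 0.5643 -0.2999  0.1285] x [-0.999 -0.033  0.   ] z [-0.  0. -1.] g 15.8 F [-0.5 -0.8 -0.4]
az -0.1 | dx -12.01 dy 37.15 cm | z 0.1285 j7 2.14
```

```bash
python3 -m jog '[[[-1.09,3.38,0,0,0,0,1],[-1.09,3.38,0,0,0,0,1],[-1.09,3.38,0,0,0,0,1],[-1.09,3.38,0,0,0,0,1],[-1.09,3.38,0,0,0,0,1],[-1.09,3.38,0,0,0,0,1],[-1.09,3.38,0,0,0,0,1],[-1.09,3.38,0,0,0,0,1],[-1.09,3.38,0,0,0,0,1],[-1.09,3.38,0,0,0,0,1],[-1.09,3.35,0,0,0,0,1],[0,0,0,0,0,0,1]]]' 15
python3 -m jog '[[[0,0,0,0,0,0,1],[0,0,2,0,0,0,1],[0,0,2,0,0,0,1],[0,0,1,0,0,0,1],[0,0,0.5,0,0,0,1],[0,0,0,0,0,0,1],[0,0,0,0,0,0,1],[0,0,0,0,0,0,1]]]' 15
python3 -c "
from h import *
plan(.6713,.0756,92)"
```

```text
time: 53.0
position: [0.6712, 0.0839, 0.1271]
tool_rot: [0.066, -3.139, -0.007]
ft_force: [0.2, 0.2, 0.6]
grip_width: 0.185
time: 53.8
position: [0.6724, 0.0753, 0.0747]
tool_rot: [-0.054, 3.139, 0.0]
ft_force: [0.1, 0.5, -0.3]
grip_width: 0.18
t 53.8 p [0.6724 0.0753 0.0747] x [-0.999 -0.034 -0.002] z [ 0.002  0.    -1.   ] g 15.6 F [ 0.1  0.5 -0.3]
az -0.0 | dx 0.10 dy 0.04 cm | z 0.0747 j7 1.50
```

```bash
python3 -m jog '[[[0,0,0.45,0,0,0,1],[0,0,0.15,0,0,0,1],[0,0,0,0,0,0,1],[0,0,0,0,0,0,1]]]' 15
python3 -m jog '[[[0,0,0,0,0,0,2.4],[0,0,0,0,0,0,2.4],[0,0,0,0,0,0,2.4],[0,0,-1,0,0,0,2.4],[0,0,-2,0,0,0,2.4],[0,0,-3,0,0,0,2.4],[0,0,0,0,0,4,2.8],[0,0,0,0,0,0,2.8],[0,0,0,0,0,0,2.8]]]' 15
python3 -c "
from h import *
plan(.5106,-.3519,88)"
```

```text
time: 54.2
position: [0.6716, 0.0754, 0.0675]
tool_rot: [0.054, -3.141, -0.0]
ft_force: [0.4, -1.1, -0.3]
grip_width: 0.184
time: 55.1
position: [0.6713, 0.0754, 0.1276]
tool_rot: [-0.053, -3.141, -0.0]
ft_force: [-0.1, -0.5, -0.4]
grip_width: 0.324
t 55.1 p [0.6713 0.0754 0.1276] x [-0.999  0.034  0.   ] z [-0.  0. -1.] g 28.2 F [-0.1 -0.5 -0.4]
az 0.1 | dx 14.57 dy -43.26 cm | z 0.1276 j7 1.43
```

```bash
python3 -m jog '[[[1.21,-3.6,0,0,0,0,2.8],[1.21,-3.6,0,0,0,0,2.8],[1.21,-3.6,0,0,0,0,2.8],[1.21,-3.6,0,0,0,0,2.8],[1.21,-3.6,0,0,0,0,2.8],[1.21,-3.6,0,0,0,0,2.8],[1.21,-3.6,0,0,0,0,2.8],[1.21,-3.6,0,0,0,0,2.8],[1.21,-3.6,0,0,0,0,2.8],[1.21,-3.6,0,0,0,0,2.8],[1.21,-3.6,0,0,0,0,2.8],[1.26,-3.66,0,0,0,0,2.8]]]' 15
python3 -m jog '[[[0,0,0,0,0,0,2.8],[0,0,0,0,0,0,2.8],[0,0,2,0,0,0,2.8],[0,0,2,0,0,0,2.8],[0,0,2,0,0,0,2.8],[0,0,1,0,0,0,2.8],[0,0,0,0,0,0,2.8],[0,0,0,0,0,0,2.8],[0,0,0,0,0,0,2.8],[0,0,0,0,0,0,2.8]]]' 15
python3 -c "
from h import *
plan(.5106,-.3519,88)"
```

```text
time: 56.3
position: [0.5096, -0.3527, 0.1268]
tool_rot: [-0.053, -3.14, -0.001]
ft_force: [0.1, 0.3, -0.2]
grip_width: 0.323
time: 57.3
position: [0.5114, -0.3522, 0.0587]
tool_rot: [0.055, 3.139, -0.001]
ft_force: [0.1, 0.3, -0.4]
grip_width: 0.324
t 57.3 p [ 0.5114 -0.3522  0.0587] x [-0.999  0.035 -0.002] z [ 0.002 -0.001 -1.   ] g 28.2 F [ 0.1  0.3 -0.4]
az -0.0 | dx 0.08 dy 0.03 cm | z 0.0587 j7 2.22
```

```bash
python3 -m jog '[[[0,0,1,0,0,0,2.8],[0,0,0.9,0,0,0,2.8],[0,0,0,0,0,0,2.8],[0,0,0,0,0,0,2.8],[0,0,0,0,0,0,1],[0,0,0,0,0,0,1],[0,0,0,0,0,0,1],[0,0,0,0,0,0,1],[0,0,0,0,0,0,1]]]' 15
python3 -m jog '[[[0,0,-1,0,0,0,1],[0,0,-2,0,0,0,1],[0,0,-3,0,0,0,1],[0,0,-3,0,0,0,1],[0,0,0,0,0,-4,1],[0,0,0,0,0,0,1],[0,0,0,0,0,0,1]]]' 15
python3 -c "
from h import *
plan(.673,.0256,92)"
```

```text
time: 58.2
position: [0.5107, -0.3518, 0.0385]
tool_rot: [0.056, 3.141, 0.0]
ft_force: [-0.4, 0.0, 0.6]
grip_width: 0.185
time: 58.9
position: [0.5104, -0.3516, 0.1285]
tool_rot: [0.052, -3.141, -0.001]
ft_force: [-0.7, 0.5, -0.5]
grip_width: 0.183
t 58.9 p [ 0.5104 -0.3516  0.1285] x [-0.999 -0.033  0.   ] z [-0.  0. -1.] g 15.9 F [-0.7  0.5 -0.5]
az -0.1 | dx -17.56 dy 37.13 cm | z 0.1285 j7 2.26
```

```bash
python3 -m jog '[[[-1.6,3.38,0,0,0,0,1],[-1.6,3.38,0,0,0,0,1],[-1.6,3.38,0,0,0,0,1],[-1.6,3.38,0,0,0,0,1],[-1.6,3.38,0,0,0,0,1],[-1.6,3.38,0,0,0,0,1],[-1.6,3.38,0,0,0,0,1],[-1.6,3.38,0,0,0,0,1],[-1.6,3.38,0,0,0,0,1],[-1.6,3.38,0,0,0,0,1],[-1.56,3.35,0,0,0,0,1],[0,0,0,0,0,0,1]]]' 15
python3 -m jog '[[[0,0,0,0,0,0,1],[0,0,0,0,0,0,1],[0,0,2,0,0,0,1],[0,0,2,0,0,0,1],[0,0,1,0,0,0,1],[0,0,0.5,0,0,0,1],[0,0,0,0,0,0,1],[0,0,0,0,0,0,1],[0,0,0,0,0,0,1]]]' 15
python3 -c "
from h import *
plan(.673,.0256,92)"
```

```text
time: 60.1
position: [0.6739, 0.0343, 0.1271]
tool_rot: [0.067, -3.14, -0.007]
ft_force: [-0.2, 1.1, -0.4]
grip_width: 0.183
time: 61.0
position: [0.6741, 0.0254, 0.0747]
tool_rot: [-0.054, 3.139, 0.0]
ft_force: [0.6, -0.1, 0.1]
grip_width: 0.179
t 61.0 p [0.6741 0.0254 0.0747] x [-0.999 -0.034 -0.002] z [ 0.002  0.    -1.   ] g 15.6 F [ 0.6 -0.1  0.1]
az -0.0 | dx 0.11 dy 0.03 cm | z 0.0747 j7 1.58
```

Placing it, then backing well away so both cameras have a clear view.

```bash
python3 -m jog '[[[0,0,0.45,0,0,0,1],[0,0,0.15,0,0,0,1],[0,0,0,0,0,0,1],[0,0,0,0,0,0,1]]]' 15
python3 -m jog '[[[0,0,0,0,0,0,2.4],[0,0,0,0,0,0,2.4],[0,0,0,0,0,0,2.4],[0,0,-1,0,0,0,2.4],[0,0,-2,0,0,0,2.4],[0,0,-3,0,0,0,2.4],[0,0,-3,0,0,0,2.4],[0,0,-3,0,0,0,2.4]]]' 15
python3 -m jog '[[[0.5,3.2,0,0,0,0,2.4],[0.5,3.2,0,0,0,0,2.4],[0.5,3.2,0,0,0,0,2.4],[0.5,3.2,0,0,0,0,2.4],[0.5,3.2,0,0,0,0,2.4],[0.5,3.2,0,0,0,0,2.4],[0.5,3.2,0,0,0,0,2.4],[0.5,3.2,0,0,0,0,2.4],[0.5,3.2,0,0,0,0,2.4],[0,0,0,0,0,0,2.4],[0,0,0,0,0,0,2.4],[0,0,0,0,0,0,2.4]]]' 15
python3 - <<'E'
from h import *
st()
C=np.array([.639,.0245]);a=np.radians(2);Rm=np.array([[np.cos(a),np.sin(a)],[-np.sin(a),np.cos(a)]])
for c in('top','scene'):
    d=shot(c,c+'12.png'); h=hsv(d); m=((h[...,0]<13)|(h[...,0]>170))&(h[...,1]>55)&(h[...,2]>50)
    n,L,S,Ce=cv2.connectedComponentsWithStats(m.astype(np.uint8))
    for i in range(1,n):
        p=w(d,Ce[i],.047)[:2]
        if 12<S[i,4]<200 and np.linalg.norm(p-C)<.11: print(c,S[i,4],'case frame mm',np.round(Rm@(p-C)*1000))
    for f in finder.spot_point('deck_grip',c)[:1]: print('grip',round(f['conf'],2),np.round(Rm@(w(d,np.array(f['point'])[::-1]*[512,384],.064)[:2]-C)*1000))
    g=finder.trace('disc',c)
    for f in g[:2]: print('disc',np.round(w(d,np.array(f['point'])[::-1]*[512,384],.012),3))
a=cv2.imread('pics/scene12.png')[165:335,120:345]; b=cv2.imread('pics/top12.png')[110:230,230:430]
a=cv2.resize(a,(760,574),interpolation=cv2.INTER_CUBIC); cv2.imwrite('pics/c12.png',a)
E
```

```text
time: 61.4
position: [0.6734, 0.0255, 0.0675]
tool_rot: [0.054, -3.141, -0.0]
ft_force: [-0.5, 0.6, -0.1]
grip_width: 0.18
time: 62.2
position: [0.6734, 0.0254, 0.1897]
tool_rot: [-0.054, 3.14, 0.0]
ft_force: [1.2, -1.2, 0.3]
grip_width: 0.278
time: 63.4
position: [0.6193, 0.3101, 0.1881]
tool_rot: [-0.051, 3.14, -0.001]
ft_force: [-0.4, -0.7, 0.3]
grip_width: 0.274
t 63.4 p [0.6193 0.3101 0.1881] x [-0.999 -0.033 -0.001] z [ 0.001 -0.001 -1.   ] g 23.8 F [-0.4 -0.7  0.3]
top 31 case frame mm [34. -1.]
top 31 case frame mm [ 35. -48.]
top 32 case frame mm [34. 50.]
top 33 case frame mm [-29. -50.]
top 29 case frame mm [-30.  49.]
grip 0.59 [ 7. -3.]
disc [0.642 0.017 0.012]
scene 39 case frame mm [-31.  50.]
scene 40 case frame mm [34. 50.]
scene 39 case frame mm [-30. -51.]
scene 41 case frame mm [33.  0.]
scene 42 case frame mm [ 34. -48.]
grip 0.95 [8. 4.]
```

View pics/c12.png

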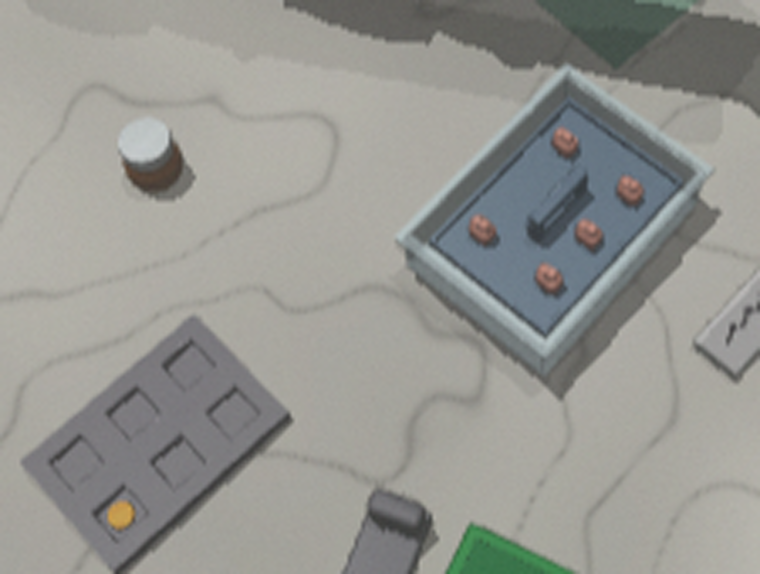

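View pics/top12.png

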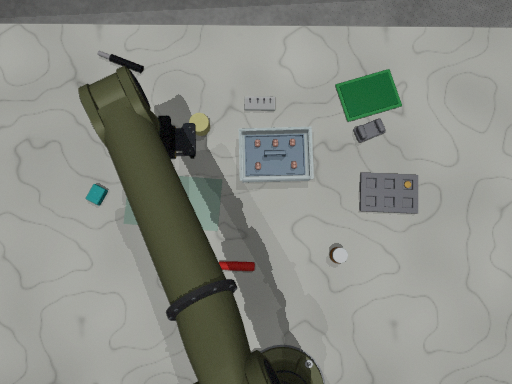

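Five moulds stand apart on the level deck, the disc is still in its pocket, and the bystanders are where they were. Handing in.

```bash
python3 -c "
from bench import close_job
print(close_job())"
```

```text
the job is handed in; nothing more can be done
None
```

The order is packed and handed in after about 63 s of the 210 s robot time. `close_job()` gave no verdict.

- **Casts:** both casts that were present lie flat on the case floor, about 47 mm either side of the middle along the case's length. This comes from their release poses and the pictures taken before the deck went in.
- **Deck:** it was set on the casts by its grip, handle up, and looks level. It was released within about 2 mm of the case's middle.
- **Moulds:** all five stand separately on the plate. Both cameras agree on their positions to within 2 mm, at about x = ±32 mm and y = -50, 0 and 50 mm in the case's frame.
- **Left alone:** the disc is still in its pocket, and the bystanders that can be seen look unmoved. The arm stopped clear of everything, with the gripper open.

**Checks that disagreed:**
- **Grip position:** the network's grip point reads 7–8 mm off in x. It was off by a similar amount (6–9 mm) before the deck was moved, so I trusted the release pose. Either value is within the 20 mm limit.
- **Disc:** in the last check the network only reported a "disc" inside the case (false, seen by the top camera). I confirmed the real disc in its pocket from the pictures.

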